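Build the covered dip tower

TASK

Build the blue dip tower upright in the middle of the small empty brown plate, one piece at a time from the bottom up, letting go of each before fetching the next: first the wide bowl, then the thick saucer as its lid, then the narrow cup standing in the saucer's hollow, and last the pointed tagine lid on the cup, each fully seated in the one below. Set the crockery down gently, never dropping it, and leave the salad bowl, the tea glass and the pepper pot standing where they are.

Things in the scene. Friction and masses are not known exactly. Their poses are not given: they have to be found in the camera images.
- plate: flat, empty, round brown glazed plate, 164 mm wide and 14 mm high at the rim, fixed to the table; its inner floor is level, 6 mm above the origin, about 120 mm wide. Origin: centre of its underside, z up
- bowl: wide round blue ceramic bowl, open at the top, 60 mm outside (upright sides from 10 mm up), 36 mm high, mouth 50 mm inside, 0.11 to 0.21 kg. Origin: centre of its underside, z up
- saucer: thick round blue ceramic saucer, 66 mm wide, 22 mm high: a foot 43 mm wide, 6 mm deep (fits loosely in the bowl's mouth; the saucer then rests on the bowl's rim, its origin 30 mm above the bowl's), then an upright-sided body with a round hollow on top 50 mm wide, 9 mm deep, floor 13 mm above the origin. 0.09 to 0.18 kg. Origin: centre of the foot's underside, z up
- cup: narrow straight-sided blue ceramic cup, open at the top, 43 mm outside, 44 mm high, mouth 34 mm inside, no handle; it fits loosely into the saucer's hollow. 0.07 to 0.14 kg. Origin: centre of its underside, z up
- lid: pointed blue ceramic tagine lid, 52 mm wide, 62 mm high: a plug 27 mm wide, 6 mm deep (fits loosely in the cup's mouth; the flange then rests on the cup's rim, origin 38 mm above the cup's), flange and cone 6 to 40 mm up, a neck 14 mm wide, and a round knob 22 mm wide, 48 to 60 mm up, to grip from above. 0.056 to 0.11 kg. Origin: centre of the plug's underside, z up
- salad_bowl: green bowl of brown falafel balls with a lemon slice, 120 mm wide, 43 mm high, fixed to the table, not to be used. Origin: centre of its underside
- tea_glass: amber tea glass, 54 mm wide, 66 mm high, loose, to be left alone. Origin: centre of its underside, z up
- pepper_pot: brass pepper pot with a closed top, 40 mm wide, 60 mm high, loose, to be left alone. Origin: centre of its underside, z up
Mind the look-alikes: they are no part of the job. Leave any pink or turquoise look-alike of the lid alone. What is shaped like the bowl but turquoise is not meant.

How it is judged:
On the way, in this order (a step that is already met when the one before it is completed fails the run):
1. the bowl stands in the middle of the plate, let go (horizontal distance between bowl and plate below 0.015 m and z of bowl in the frame of plate between 0.003 and 0.009 m and angle between bowl's own z axis and vertical below 0.08 rad and linear speed of bowl below 0.02 m/s and contact force between bowl and the fingers below 0.05 N), for 0.2 s.
2. the saucer sits on the bowl, its foot in the bowl's mouth, let go (all of step 1 and horizontal distance between saucer and bowl below 0.006 m and z of saucer in the frame of bowl between 0.027 and 0.033 m and angle between saucer's own z axis and vertical below 0.08 rad and linear speed of saucer below 0.02 m/s and contact force between saucer and the fingers below 0.05 N), for 0.2 s.
3. the cup stands in the saucer's hollow, let go (all of step 2 and horizontal distance between cup and saucer below 0.006 m and z of cup in the frame of saucer between 0.01 and 0.016 m and angle between cup's own z axis and vertical below 0.08 rad and linear speed of cup below 0.02 m/s and contact force between cup and the fingers below 0.05 N), for 0.2 s.
4. the lid sits on the cup, let go (all of step 3 and horizontal distance between lid and cup below 0.006 m and z of lid in the frame of cup between 0.035 and 0.041 m and angle between lid's own z axis and vertical below 0.08 rad and linear speed of lid below 0.02 m/s and contact force between lid and the fingers below 0.05 N), for 0.2 s.
At the end, for the whole second after the job is handed in: bowl on the plate within 15 mm of its centre; saucer on bowl, cup in saucer, lid on cup, each within 6 mm of centre of the one below; each within 3 mm of its seated height (6, 30, 13, 38 mm above the origin below), tilted under 0.08 rad, still and let go (all of step 4); the robot touches nothing.
It fails at once if the tea glass or the pepper pot is moved more than 20 mm or tipped (distance of any of tea_glass, pepper_pot from where it was at the start of the episode above 0.02 m or angle between any of tea_glass, pepper_pot's own z axis and vertical above 0.3 rad).
It fails at once if a piece of crockery is slammed or pressed onto the one below with over 60 N (contact force between bowl and plate above 60 N or contact force between saucer and bowl above 60 N or contact force between cup and saucer above 60 N or contact force between lid and cup above 60 N).
It fails at once if a piece of crockery is dropped (falls or flies free of the fingers at over 0.5 m/s, a drop of about 13 mm) ((linear speed of bowl above 0.5 m/s and contact force between bowl and the fingers below 0.02 N) or (linear speed of saucer above 0.5 m/s and contact force between saucer and the fingers below 0.02 N) or (linear speed of cup above 0.5 m/s and contact force between cup and the fingers below 0.02 N) or (linear speed of lid above 0.5 m/s and contact force between lid and the fingers below 0.02 N)).
It also fails if it takes over 128 s, if anything falls off the work surface, if the arm or the gripper's body presses on something with over 40 N, if the wrist force passes 120 N, or if a joint passes its speed limit or range.

ROBOT

A 6-joint arm with a two-finger parallel gripper is mounted at the origin on the work surface. World frame = base frame: x ahead of the robot, y to its left, z up, the work surface at z = 0. Lengths are in m, angles in rad, forces in N, time in s.
With the tool pointing down it reaches from about 0.3 to 0.875 m from the base axis. Payload 6.4 kg.
Tool frame: the origin (TCP) lies midway between the tips of the shut fingers; the grasp point (between the pads) lies 19 mm behind it (env.grip_depth is the distance from the TCP to the grasp point, in m); z points along the fingers, y is the line along which they close (so a half turn about z gives the same grasp; the last joint's range is limited). The gripper opens to 88 mm and grips with 3 to 60 N. Pads are 18 mm wide; open, the fingers measure 123 mm over their backs; the gripper's body (75 mm by 187 mm) begins 45 mm behind the grasp point.
Start: joints at [1.065, 0.181, 1.607, -0, 1.354, -0.206], TCP at [0.17, 0.549, 0.239] pointing down, gripper open.
Joint ranges: [-2.99, 2.99], [-0.89, 2.07], [0.3, 2.58], [-1.14, 4.28], [0, 2.63], [-3.12, 3.12]. Speed limits (rad/s): [2.57, 2.57, 3.01, 3.14, 3.14, 3.14].

INTERFACE

Orientations are given as a rotation vector (axis times angle).
In Python, from workcell import env, vision gives the robot as it stands.
- The arm moves only by the tool arm_command, never from a script. Its argument "deltas" is a list of rows, each an object of numbers: "fingers": the closure, from -1 (fully open) to 1 (shut); "x", "y", "z": the shift along the tool's x, y, z in m; "ax", "ay", "az": the turn, a rotation vector about the tool's x, y, z in degrees. In form: [{"fingers": .., "x": .., "y": .., "z": .., "ax": .., "ay": .., "az": ..}, ...]. A call has 1 to 5 rows; each row shifts and turns the commanded pose from where the row before left it, along the tool's axes as they then stand; what a row does not reach is not made up. A row lasts 1/12 s, in which the tool goes at most 41.7 mm and 7.16 degrees, less where a joint would pass 70% of its speed; a pose out of reach is approached as far as the arm can. A call with a gripper value outside its range is refused whole. The fingers move at their own pace and stop on an object; "grip_force" is the grip in N (left out, the last holds). Time passes only in rows, so rows that do not move let the fingers close. It gives the time, the measured TCP pose, the force, the opening and the grip force at its end, in the units of the state.
- env.observe(): the state, without advancing time (a new reading comes with each control period).
- vision.get_image(name): name is "side" or "top" or "wrist"; returns a dict with "pixels" (384x512x3 uint8, red, green, blue), "depth" (384x512 float32, m along the optical axis (not along the pixel's ray), 0 where there is no reading), "camera_matrix" (3x3 intrinsics, pixels), "D" ([k1, k2, p1, p2, k3] as OpenCV has them; the pictures are not rectified), "T" (4x4, takes a point from camera to world coordinates); the wrist camera has in their place "tool_from_camera" (4x4, takes a point from camera to tool coordinates, whose origin is the TCP and whose axes are the flange's). Camera axes: x right, y down, z forward; pixel columns grow to the right and rows downward; lengths in m; the calibration is good to about 2 mm. A picture is of the moment at which its call begins: read the wrist's pose just before it.
- env.close_job(): hands the job in; it is judged then, once.
The state is a dict: "time": time; "joint_pos": joint angles; "joint_vel": joint speeds; "tau": joint torques, N m; "ee_pos": TCP position; "tcp_rot": TCP orientation; "force": force on the tool from outside, world axes, zero at the start; "torque": the same for the moment, N m; "grip_width": finger opening in m; "grasp_force": force on a finger pad.
Only numpy, scipy, OpenCV 4.12 (cv2) and the standard library are available. Lean on these libraries where they do the work, as an engineer would, in place of code of your own. Each camera call takes 0.05 s, during which the arm holds its last target. There are 200 camera calls.

## Working session

There is one attempt and no reset: what is moved stays moved. The work goes in short steps, Python scripts to look and compute and a tool call to move; the robot and the scene stay as the last step left them, time stands still between calls to the robot, and variables do not carry over. Pictures are saved under pics/ and viewed, at most 14 in all, crops included, and the job is handed in when it is done.

Besides the shell and the picture viewer there is one more tool, called after "Emit:" by a JSON object that holds its "api" and its "payload". arm_command: Moves the arm, as the interface text tells. Its arguments: {"type":"object","properties":{"deltas":{"type":"array","items":{"type":"object","properties":{"fingers":{"type":"number"},"x":{"type":"number"},"y":{"type":"number"},"z":{"type":"number"},"ax":{"type":"number"},"ay":{"type":"number"},"az":{"type":"number"}}}},"grip_force":{"type":"number"}},"required":["deltas"]}

```bash
mkdir -p pics; ls
cat > h.py <<'E'
import numpy as np, cv2, json
from workcell import env, vision
from scipy.spatial.transform import Rotation as R
def grab(name):
    s=env.observe(); im=vision.get_image(name)
    if 'T' in im: T=np.array(im['T'])
    else:
        W=np.eye(4); W[:3,:3]=R.from_rotvec(s['tcp_rot']).as_matrix(); W[:3,3]=s['ee_pos']
        T=W@np.array(im['tool_from_camera'])
    return im,T
def cloud(im,T):
    d=im['depth']; h,w=d.shape
    v,u=np.mgrid[:h,:w]
    p=cv2.undistortPoints(np.stack([u,v],-1).reshape(-1,1,2).astype(np.float32),np.array(im['camera_matrix']),np.array(im['D'])).reshape(h,w,2)
    P=np.dstack([p[...,0]*d,p[...,1]*d,d])@T[:3,:3].T+T[:3,3]
    P[d<=0]=np.nan
    return P
def save(im,f): cv2.imwrite('pics/'+f,im['pixels'][...,::-1])
E
python3 - <<'E'
from h import *
ims=[]
for n in ['top','side']:
    im,T=grab(n); ims.append(im['pixels']); np.savez(n+'0.npz',px=im['pixels'],P=cloud(im,T)); print(n,T.round(3).tolist())
s=env.observe(); print({k:np.round(v,3).tolist() for k,v in s.items()})
cv2.imwrite('pics/a.png',np.vstack(ims)[...,::-1][:,:]) 
for n,i in zip('ab',ims): cv2.imwrite(f'pics/{n}.png',i[...,::-1])
E
```

```text
pics
top [[0.009, -0.983, 0.182, 0.301], [-0.999, -0.003, 0.033, -0.01], [-0.032, -0.182, -0.983, 0.981], [0.0, 0.0, 0.0, 1.0]]
side [[0.751, -0.502, 0.428, 0.14], [-0.66, -0.57, 0.49, -0.405], [-0.002, -0.65, -0.76, 0.663], [0.0, 0.0, 0.0, 1.0]]
{'time': 0.1, 'joint_pos': [1.065, 0.181, 1.608, -0.0, 1.354, -0.206], 'joint_vel': [0.0, -0.003, -0.001, -0.0, -0.0, -0.001], 'tau': [0.001, -43.482, -34.27, 0.071, 0.034, -0.0], 'ee_pos': [0.17, 0.549, 0.238], 'tcp_rot': [-0.469, -3.106, 0.002], 'force': [0.539, 0.46, 0.433], 'torque': [-0.024, -0.003, -0.008], 'grasp_force': 0.0, 'grip_width': 0.088}
```

View pics/a.png

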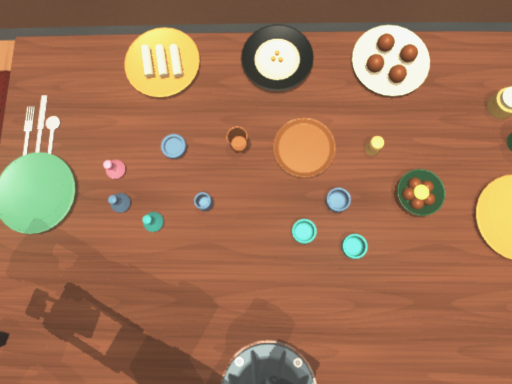

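View pics/b.png

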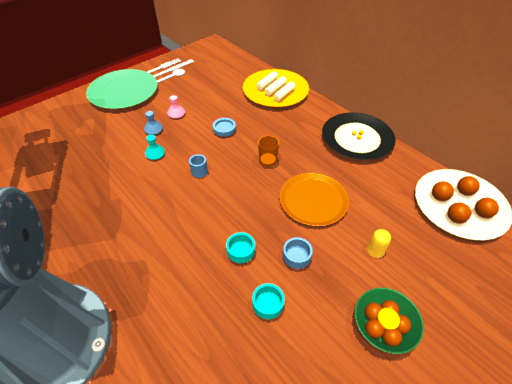

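The top view shows the plate at (305,147), bowl (339,200), saucer (173,146), cup (203,201) and blue lid (119,202). The look-alikes are turquoise bowls at (304,231) and (355,246), a turquoise lid at (152,221) and a pink lid at (115,169). The side view agrees.

```bash
cat > m.py <<'E'
from h import *
from scipy.optimize import least_squares
obj={'bowl':((339,200),(297,254),.030),'saucer':((173,146),(224,127),.033),'cup':((203,201),(198,166),.0215),'lid':((119,202),(153,125),.026)}
def circ(q,r=None):
    f=lambda p:np.hypot(q[:,0]-p[0],q[:,1]-p[1])-p[2]
    s=least_squares(f,[*q.mean(0),r or .03],loss='soft_l1',f_scale=.002); return s.x
def blue(px):
    h=cv2.cvtColor(px,cv2.COLOR_RGB2HSV); return (h[...,0]>98)&(h[...,0]<120)&(h[...,1]>90)
if __name__=='__main__':
  for i,n in enumerate(['top','side']):
    D=np.load(n+'0.npz'); px,P=D['px'],D['P']; B=blue(px).astype(np.uint8)
    k,L=cv2.connectedComponents(B)
    for o,a in obj.items():
        u,v=a[i]; w=L[v-12:v+13,u-12:u+13]; l=np.bincount(w[w>0]).argmax()
        Q=P[L==l]; Q=Q[~np.isnan(Q[:,2])]
        zt=np.percentile(Q[:,2],97); r=Q[Q[:,2]>zt-.006]
        print(n,o,len(Q),'ztop',zt.round(4),'zmin',np.percentile(Q[:,2],3).round(4),'mid top',((r.max(0)+r.min(0))/2)[:2].round(4),'ext',(r.max(0)-r.min(0))[:2].round(4),'all mid',((Q.max(0)+Q.min(0))/2)[:2].round(4),'ext',(Q.max(0)-Q.min(0))[:2].round(4))
    # plate, glass, pepper, salad
    for o,(u,v) in {'plate':[(305,147),(315,200)][i:i+1],'glass':[(238,140),(268,152)][i:i+1],'pepper':[(376,144),(379,243)][i:i+1],'salad':[(421,192),(389,320)][i:i+1]}.items() if False else {'plate':[(305,147),(315,200)][i],'glass':[(238,140),(268,152)][i],'pepper':[(376,144),(379,243)][i],'salad':[(421,192),(389,320)][i]}.items():
        c=P[v,u]; rr=.1 if o=='plate' else .08
        m=(np.hypot(P[...,0]-c[0],P[...,1]-c[1])<rr)
        Q=P[m]; t=Q[Q[:,2]>(.009 if o=='plate' else .02)]
        print(n,o,'at pix',c.round(4),'top',t[:,2].max().round(4),'mid',((np.percentile(t,99,axis=0)+np.percentile(t,1,axis=0))/2)[:2].round(4),'ext',(t.max(0)-t.min(0))[:2].round(4), 'circ',circ(t[:,:2],.08).round(4) if o=='plate' else '')
E
python3 m.py
```

```text
Traceback (most recent call last):
  File "m.py", line 14, in <module>
    u,v=a[i]; w=L[v-12:v+13,u-12:u+13]; l=np.bincount(w[w>0]).argmax()
                                          ~~~~~~~~~~~~~~~~~~~~~~~~~~^^
ValueError: attempt to get argmax of an empty sequence
```

```bash
sed -i "s/ else {'plate'/ else {'plate'/; s/{'plate':\[(305,147),(315,200)\]\[i:i+1\].*if False else //" m.py
python3 - <<'E'
from m import *
for i,n in enumerate(['top','side']):
    px=np.load(n+'0.npz')['px']; h=cv2.cvtColor(px,cv2.COLOR_RGB2HSV)
    for o,a in obj.items():
        u,v=a[i]; w=h[v-10:v+11:5,u-10:u+11:5].reshape(-1,3); print(n,o,w[::3].tolist())
E
```

```text
top bowl [[8, 107, 152], [102, 63, 211], [98, 68, 230], [101, 56, 220], [99, 69, 226], [100, 74, 200], [101, 70, 165], [101, 65, 150], [10, 137, 164]]
top saucer [[10, 138, 168], [101, 69, 214], [101, 70, 219], [101, 71, 215], [100, 69, 221], [102, 67, 212], [100, 70, 219], [102, 67, 187], [9, 132, 135]]
top cup [[10, 140, 169], [9, 142, 165], [103, 53, 116], [9, 141, 170], [98, 65, 231], [10, 141, 176], [102, 65, 152], [10, 139, 165], [10, 141, 175]]
top lid [[10, 140, 169], [10, 131, 152], [101, 73, 204], [7, 84, 109], [103, 51, 115], [10, 138, 163], [102, 63, 149], [9, 132, 159], [9, 140, 168]]
side bowl [[102, 119, 159], [103, 120, 138], [96, 81, 253], [103, 117, 122], [96, 85, 250], [103, 121, 120], [97, 88, 249], [102, 118, 132], [104, 104, 118]]
side saucer [[10, 203, 220], [8, 161, 204], [103, 121, 175], [99, 89, 255], [96, 84, 250], [118, 45, 137], [102, 120, 140], [10, 204, 139], [10, 199, 215]]
side cup [[10, 202, 212], [101, 93, 251], [103, 119, 114], [11, 205, 228], [102, 119, 161], [10, 204, 208], [104, 121, 126], [5, 115, 146], [11, 203, 227]]
side lid [[10, 204, 194], [10, 198, 203], [126, 32, 118], [10, 200, 203], [102, 115, 209], [10, 193, 213], [101, 116, 203], [83, 179, 224], [10, 201, 188]]
```

```bash
sed -i "s/>98)&(h\[...,0\]<120)&(h\[...,1\]>90)/>93)\&(h[...,0]<125)\&(h[...,1]>35)/" m.py; python3 m.py
```

```text
top bowl 446 ztop 0.0379 zmin 0.0036 mid top [ 0.4612 -0.1721] ext [0.0564 0.0573] all mid [ 0.4608 -0.1721] ext [0.0572 0.0573]
top saucer 452 ztop 0.0241 zmin 0.0105 mid top [0.6045 0.2531] ext [0.0608 0.0643] all mid [0.6048 0.2531] ext [0.0614 0.0643]
top cup 222 ztop 0.0459 zmin 0.004 mid top [0.4547 0.1667] ext [0.0393 0.0399] all mid [0.4547 0.1667] ext [0.0393 0.0399]
top lid 286 ztop 0.0642 zmin 0.0123 mid top [0.4534 0.3889] ext [0.0174 0.0197] all mid [0.453  0.3871] ext [0.0443 0.048 ]
top plate at pix [ 0.6055 -0.0953  0.005 ] top 0.019 mid [ 0.6037 -0.0902] ext [0.1601 0.1601] circ [ 0.604  -0.0904  0.0745]
top glass at pix [0.6241 0.0827 0.0082] top 0.0699 mid [0.6157 0.0823] ext [0.0524 0.0507] circ 
top pepper at pix [ 0.596  -0.2671  0.0605] top 0.0623 mid [ 0.6002 -0.2698] ext [0.0355 0.0341] circ 
top salad at pix [ 0.479  -0.3795  0.037 ] top 0.0415 mid [ 0.4805 -0.3798] ext [0.1157 0.1179] circ 
side bowl 728 ztop 0.0367 zmin 0.0043 mid top [ 0.4598 -0.1747] ext [0.0596 0.059 ] all mid [ 0.4693 -0.1747] ext [0.0799 0.059 ]
side saucer 343 ztop 0.023 zmin 0.0098 mid top [0.6033 0.2531] ext [0.0642 0.0653] all mid [0.6033 0.2528] ext [0.0642 0.0658]
side cup 332 ztop 0.0446 zmin 0.0056 mid top [0.4544 0.1647] ext [0.0409 0.0421] all mid [0.4539 0.165 ] ext [0.0419 0.0427]
side lid 258 ztop 0.0623 zmin 0.0078 mid top [0.453  0.3867] ext [0.0209 0.0169] all mid [0.4518 0.3802] ext [0.0462 0.0374]
side plate at pix [ 0.6059 -0.0947  0.0034] top 0.0169 mid [ 0.6026 -0.0915] ext [0.1621 0.1618] circ [ 0.6019 -0.0918  0.077 ]
side glass at pix [0.5967 0.0623 0.0549] top 0.0678 mid [0.6134 0.0805] ext [0.0528 0.0531] circ 
side pepper at pix [ 0.5878 -0.2771  0.048 ] top 0.0618 mid [ 0.5997 -0.2727] ext [0.0346 0.0374] circ 
side salad at pix [ 0.4758 -0.3824  0.0381] top 0.0396 mid [ 0.4789 -0.3801] ext [0.1191 0.1189] circ
```

Both views agree with the stated heights (36, 22, 44 and 62 mm, plate about 14) and with each other to about 2 mm, so everything stands upright. First I square the tool so that its y axis matches world y.

Emit:
{"api": "arm_command", "payload": {"deltas": [{"fingers": -1,"az": -5.7},{"fingers": -1,"az": -5.7},{"fingers": -1,"az": -5.7},{"fingers": -1,"x": -0.015,"y": -0.037},{"fingers": -1,"x": -0.015,"y": -0.037}], "grip_force": 20}}

```text
validation failed for argument at $.de...
```

Emit:
{"api": "arm_command", "payload": {"deltas": [{"fingers": -1.0,"x": 0.0,"y": 0.0,"z": 0.0,"ax": 0.0,"ay": 0.0,"az": -5.7},{"fingers": -1.0,"x": 0.0,"y": 0.0,"z": 0.0,"ax": 0.0,"ay": 0.0,"az": -5.7},{"fingers": -1.0,"x": 0.0,"y": 0.0,"z": 0.0,"ax": 0.0,"ay": 0.0,"az": -5.7},{"fingers": -1.0,"x": -0.015,"y": -0.037,"z": 0.0,"ax": 0.0,"ay": 0.0,"az": 0.0},{"fingers": -1.0,"x": -0.015,"y": -0.037,"z": 0.0,"ax": 0.0,"ay": 0.0,"az": 0.0}], "grip_force": 20}}

```text
time: 0.52
ee_pos: [0.1991, 0.4749, 0.2376]
tcp_rot: [0.003, -3.141, 0.002]
force: [1.0, -0.6, -0.3]
grip_width: 0.0878
grasp_force: 0.0
```

Emit:
{"api": "arm_command", "payload": {"deltas": [{"fingers": -1.0,"x": -0.0154,"y": -0.0381,"z": 0.0,"ax": 0.0,"ay": 0.0,"az": 0.0},{"fingers": -1.0,"x": -0.0154,"y": -0.0381,"z": 0.0,"ax": 0.0,"ay": 0.0,"az": 0.0},{"fingers": -1.0,"x": -0.0154,"y": -0.0381,"z": 0.0,"ax": 0.0,"ay": 0.0,"az": 0.0},{"fingers": -1.0,"x": -0.0154,"y": -0.0381,"z": 0.0,"ax": 0.0,"ay": 0.0,"az": 0.0},{"fingers": -1.0,"x": -0.0154,"y": -0.0381,"z": 0.0,"ax": 0.0,"ay": 0.0,"az": 0.0}]}}

```text
time: 0.93
ee_pos: [0.2763, 0.283, 0.2384]
tcp_rot: [-0.001, -3.142, 0.0]
force: [1.8, 0.6, 0.7]
grip_width: 0.0879
grasp_force: 0.0
```

Emit:
{"api": "arm_command", "payload": {"deltas": [{"fingers": -1.0,"x": -0.0154,"y": -0.0381,"z": 0.0,"ax": 0.0,"ay": 0.0,"az": 0.0},{"fingers": -1.0,"x": -0.0154,"y": -0.0381,"z": 0.0,"ax": 0.0,"ay": 0.0,"az": 0.0},{"fingers": -1.0,"x": -0.0154,"y": -0.0381,"z": 0.0,"ax": 0.0,"ay": 0.0,"az": 0.0},{"fingers": -1.0,"x": -0.0154,"y": -0.0381,"z": 0.0,"ax": 0.0,"ay": 0.0,"az": 0.0},{"fingers": -1.0,"x": -0.0154,"y": -0.0381,"z": 0.0,"ax": 0.0,"ay": 0.0,"az": 0.0}]}}

```text
time: 1.35
ee_pos: [0.3532, 0.0922, 0.2387]
tcp_rot: [0.002, 3.141, 0.0]
force: [0.4, 0.8, 0.4]
grip_width: 0.0882
grasp_force: 0.0
```

Emit:
{"api": "arm_command", "payload": {"deltas": [{"fingers": -1.0,"x": -0.0154,"y": -0.0381,"z": 0.0,"ax": 0.0,"ay": 0.0,"az": 0.0},{"fingers": -1.0,"x": -0.0154,"y": -0.0381,"z": 0.0,"ax": 0.0,"ay": 0.0,"az": 0.0},{"fingers": -1.0,"x": -0.0154,"y": -0.0381,"z": 0.0,"ax": 0.0,"ay": 0.0,"az": 0.0},{"fingers": -1.0,"x": -0.0154,"y": -0.0381,"z": 0.0,"ax": 0.0,"ay": 0.0,"az": 0.0},{"fingers": -1.0,"x": -0.0154,"y": -0.0381,"z": 0.0,"ax": 0.0,"ay": 0.0,"az": 0.0}]}}

```text
time: 1.77
ee_pos: [0.43, -0.0987, 0.2385]
tcp_rot: [0.003, 3.142, 0.0]
force: [0.8, -0.1, 0.1]
grip_width: 0.0878
grasp_force: 0.0
```

Emit:
{"api": "arm_command", "payload": {"deltas": [{"fingers": -1.0,"x": -0.0154,"y": -0.0381,"z": 0.0,"ax": 0.0,"ay": 0.0,"az": 0.0},{"fingers": -1.0,"x": -0.0154,"y": -0.0381,"z": 0.0,"ax": 0.0,"ay": 0.0,"az": 0.0},{"fingers": -1.0,"x": 0.0,"y": 0.0,"z": 0.03,"ax": 0.0,"ay": 0.0,"az": 0.0},{"fingers": -1.0,"x": 0.0,"y": 0.0,"z": 0.01,"ax": 0.0,"ay": 0.0,"az": 0.0},{"fingers": -1.0,"x": 0.0,"y": 0.0,"z": 0.0,"ax": 0.0,"ay": 0.0,"az": 0.0}]}}

```text
time: 2.18
ee_pos: [0.4582, -0.1714, 0.1952]
tcp_rot: [-0.004, -3.135, -0.007]
force: [0.1, 0.1, -0.1]
grip_width: 0.0885
grasp_force: 0.0
```

```bash
cat > w.py <<'E'
import sys
from m import *
# wrist: fit blue rim circle near the tool; args: file
im,T=grab('wrist'); s=env.observe()
save(im,sys.argv[1]); P=cloud(im,T); B=blue(im['pixels'])
Q=P[B&~np.isnan(P[...,2])]; ee=np.array(s['ee_pos'])
Q=Q[np.hypot(*(Q[:,:2]-ee[:2]).T)<.07]
zt=np.percentile(Q[:,2],98); r=Q[Q[:,2]>zt-.004]
print('ee',ee.round(4),np.round(s['tcp_rot'],3),'n',len(Q),'ztop',zt.round(4),'rim mid',((r.max(0)+r.min(0))/2)[:2].round(4),'ext',(r.max(0)-r.min(0))[:2].round(4))
E
python3 w.py w1.png
```

```text
ee [ 0.4591 -0.1713  0.1969] [-2.000e-03 -3.137e+00 -5.000e-03] n 1936 ztop 0.0372 rim mid [ 0.4607 -0.174 ] ext [0.0583 0.0572]
```

View pics/w1.png

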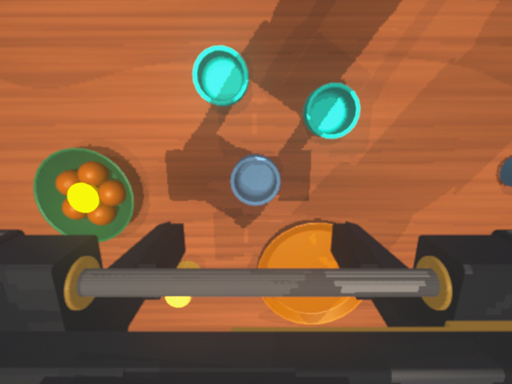

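The wrist camera shows the blue bowl centred under the tool at (256,180), with its rim centre at (0.4607, -0.174) and height 37 mm, matching the other views. I go down and grip.

Emit:
{"api": "arm_command", "payload": {"deltas": [{"fingers": -1.0,"x": -0.0016,"y": -0.0025,"z": 0.04,"ax": 0.0,"ay": 0.0,"az": 0.0},{"fingers": -1.0,"x": 0.0,"y": 0.0,"z": 0.04,"ax": 0.0,"ay": 0.0,"az": 0.0},{"fingers": -1.0,"x": 0.0,"y": 0.0,"z": 0.04,"ax": 0.0,"ay": 0.0,"az": 0.0},{"fingers": -1.0,"x": 0.0,"y": 0.0,"z": 0.03,"ax": 0.0,"ay": 0.0,"az": 0.0},{"fingers": -1.0,"x": 0.0,"y": 0.0,"z": 0.0,"ax": 0.0,"ay": 0.0,"az": 0.0}]}}

```text
time: 2.65
ee_pos: [0.4586, -0.1716, 0.0443]
tcp_rot: [0.001, -3.133, -0.009]
force: [-1.4, 0.6, 1.3]
grip_width: 0.0882
grasp_force: 0.0
```

Emit:
{"api": "arm_command", "payload": {"deltas": [{"fingers": -1.0,"x": -0.002,"y": -0.002,"z": 0.02,"ax": 0.0,"ay": 0.0,"az": 0.0},{"fingers": -1.0,"x": 0.0,"y": 0.0,"z": 0.016,"ax": 0.0,"ay": 0.0,"az": 0.0},{"fingers": -1.0,"x": 0.0,"y": 0.0,"z": 0.0,"ax": 0.0,"ay": 0.0,"az": 0.0},{"fingers": 1.0,"x": 0.0,"y": 0.0,"z": 0.0,"ax": 0.0,"ay": 0.0,"az": 0.0},{"fingers": 1.0,"x": 0.0,"y": 0.0,"z": 0.0,"ax": 0.0,"ay": 0.0,"az": 0.0}], "grip_force": 20}}

```text
time: 3.07
ee_pos: [0.4656, -0.1777, 0.0151]
tcp_rot: [0.001, 3.139, -0.003]
force: [-0.5, -1.2, 0.2]
grip_width: 0.0767
grasp_force: 0.0
```

Emit:
{"api": "arm_command", "payload": {"deltas": [{"fingers": 1.0,"x": 0.0,"y": 0.0,"z": 0.0,"ax": 0.0,"ay": 0.0,"az": 0.0},{"fingers": 1.0,"x": 0.0,"y": 0.0,"z": 0.0,"ax": 0.0,"ay": 0.0,"az": 0.0},{"fingers": 1.0,"x": 0.0,"y": 0.0,"z": 0.0,"ax": 0.0,"ay": 0.0,"az": 0.0}]}}

```text
time: 3.32
ee_pos: [0.4649, -0.1772, 0.0139]
tcp_rot: [0.002, 3.14, -0.001]
force: [-2.3, 3.7, 7.5]
grip_width: 0.0581
grasp_force: 20.0
```

```bash
cat > o.py <<'E'
from h import *
for _ in range(1):
    s=env.observe(); print({k:np.round(v,4).tolist() for k,v in s.items() if k not in('tau',)})
E
python3 o.py; python3 w.py w2.png; python3 o.py
```

```text
{'time': 3.3167, 'joint_pos': [-0.6036, 0.3458, 1.9352, 0.0006, 0.8592, -2.1734], 'joint_vel': [-0.0011, 0.0002, -0.001, 0.0001, 0.0021, -0.0015], 'ee_pos': [0.4649, -0.1772, 0.0139], 'tcp_rot': [0.0022, 3.1402, -0.0006], 'force': [-2.2999, 3.6625, 7.5041], 'torque': [0.7169, 0.2796, 0.0711], 'grasp_force': 19.9999, 'grip_width': 0.0581}
ee [ 0.4648 -0.1772  0.0139] [ 2.00e-03  3.14e+00 -0.00e+00] n 7994 ztop 0.0371 rim mid [ 0.4611 -0.1777] ext [0.0589 0.0599]
{'time': 3.3667, 'joint_pos': [-0.6037, 0.3459, 1.9351, 0.0006, 0.8595, -2.1735], 'joint_vel': [0.0004, 0.0008, -0.001, 0.002, 0.0025, 0.0001], 'ee_pos': [0.4648, -0.1772, 0.0139], 'tcp_rot': [0.0021, 3.1405, -0.0004], 'force': [-0.9901, 3.3441, 8.1268], 'torque': [0.5936, 0.1837, -0.0491], 'grasp_force': 19.9995, 'grip_width': 0.0584}
```

View pics/w2.png

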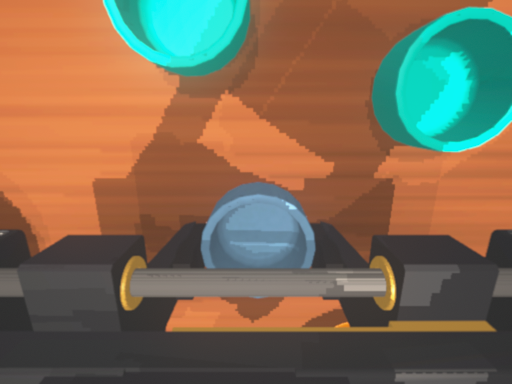

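The arm settles on the summed commands, and a reading taken straight after a move is still in transit. The wrist view shows the bowl held 4 mm off-centre in x, so I open, recentre slightly lower and grip again.

Emit:
{"api": "arm_command", "payload": {"deltas": [{"fingers": -1.0,"x": 0.0,"y": 0.0,"z": 0.0,"ax": 0.0,"ay": 0.0,"az": 0.0},{"fingers": -1.0,"x": 0.0,"y": 0.0,"z": 0.0,"ax": 0.0,"ay": 0.0,"az": 0.0},{"fingers": -1.0,"x": 0.0036,"y": 0.0,"z": 0.004,"ax": 0.0,"ay": 0.0,"az": 0.0},{"fingers": -1.0,"x": 0.0,"y": 0.0,"z": 0.0,"ax": 0.0,"ay": 0.0,"az": 0.0},{"fingers": -1.0,"x": 0.0,"y": 0.0,"z": 0.0,"ax": 0.0,"ay": 0.0,"az": 0.0}]}}

```text
time: 3.78
ee_pos: [0.4599, -0.177, 0.0082]
tcp_rot: [-0.003, -3.14, -0.001]
force: [0.5, -0.3, -0.1]
grip_width: 0.0872
grasp_force: 0.0
```

Emit:
{"api": "arm_command", "payload": {"deltas": [{"fingers": 1.0,"x": 0.0,"y": 0.0,"z": 0.0,"ax": 0.0,"ay": 0.0,"az": 0.0},{"fingers": 1.0,"x": 0.0,"y": 0.0,"z": 0.0,"ax": 0.0,"ay": 0.0,"az": 0.0},{"fingers": 1.0,"x": 0.0,"y": 0.0,"z": 0.0,"ax": 0.0,"ay": 0.0,"az": 0.0},{"fingers": 1.0,"x": 0.0,"y": 0.0,"z": 0.0,"ax": 0.0,"ay": 0.0,"az": 0.0},{"fingers": 1.0,"x": 0.0,"y": 0.0,"z": 0.0,"ax": 0.0,"ay": 0.0,"az": 0.0}]}}

```text
time: 4.2
ee_pos: [0.4607, -0.1773, 0.0088]
tcp_rot: [0.002, 3.142, -0.0]
force: [-0.6, -0.1, 0.2]
grip_width: 0.0578
grasp_force: 20.0
```

Emit:
{"api": "arm_command", "payload": {"deltas": [{"fingers": 1.0,"x": 0.0,"y": 0.0,"z": -0.02,"ax": 0.0,"ay": 0.0,"az": 0.0},{"fingers": 1.0,"x": 0.0,"y": 0.0,"z": -0.04,"ax": 0.0,"ay": 0.0,"az": 0.0},{"fingers": 1.0,"x": -0.0284,"y": 0.0173,"z": 0.0,"ax": 0.0,"ay": 0.0,"az": 0.0},{"fingers": 1.0,"x": -0.0284,"y": 0.0173,"z": 0.0,"ax": 0.0,"ay": 0.0,"az": 0.0},{"fingers": 1.0,"x": -0.0284,"y": 0.0173,"z": 0.0,"ax": 0.0,"ay": 0.0,"az": 0.0}]}}

```text
time: 4.62
ee_pos: [0.5474, -0.1253, 0.0701]
tcp_rot: [0.004, 3.139, -0.002]
force: [-0.5, 0.0, -1.7]
grip_width: 0.0582
grasp_force: 20.0
```

Emit:
{"api": "arm_command", "payload": {"deltas": [{"fingers": 1.0,"x": -0.0284,"y": 0.0173,"z": 0.0,"ax": 0.0,"ay": 0.0,"az": 0.0},{"fingers": 1.0,"x": -0.0284,"y": 0.0173,"z": 0.0,"ax": 0.0,"ay": 0.0,"az": 0.0},{"fingers": 1.0,"x": 0.0,"y": 0.0,"z": 0.0,"ax": 0.0,"ay": 0.0,"az": 0.0},{"fingers": 1.0,"x": 0.0,"y": 0.0,"z": 0.0,"ax": 0.0,"ay": 0.0,"az": 0.0},{"fingers": 1.0,"x": 0.0,"y": 0.0,"z": 0.0,"ax": 0.0,"ay": 0.0,"az": 0.0}]}}

```text
time: 5.03
ee_pos: [0.6019, -0.0906, 0.068]
tcp_rot: [-0.001, -3.14, -0.0]
force: [-0.3, -0.2, -1.6]
grip_width: 0.0587
grasp_force: 20.0
```

Emit:
{"api": "arm_command", "payload": {"deltas": [{"fingers": 1.0,"x": 0.0,"y": 0.0,"z": 0.0,"ax": 0.0,"ay": 0.0,"az": 0.0},{"fingers": 1.0,"x": 0.0,"y": 0.0,"z": 0.0,"ax": 0.0,"ay": 0.0,"az": 0.0}]}}

```text
time: 5.2
ee_pos: [0.6017, -0.0915, 0.0685]
tcp_rot: [-0.004, -3.141, -0.0]
force: [0.5, -0.3, -1.8]
grip_width: 0.0583
grasp_force: 20.0
```

Emit:
{"api": "arm_command", "payload": {"deltas": [{"fingers": 1.0,"x": 0.0,"y": 0.0,"z": 0.025,"ax": 0.0,"ay": 0.0,"az": 0.0},{"fingers": 1.0,"x": 0.0,"y": 0.0,"z": 0.015,"ax": 0.0,"ay": 0.0,"az": 0.0},{"fingers": 1.0,"x": 0.0,"y": 0.0,"z": 0.007,"ax": 0.0,"ay": 0.0,"az": 0.0},{"fingers": 1.0,"x": 0.0,"y": 0.0,"z": 0.003,"ax": 0.0,"ay": 0.0,"az": 0.0},{"fingers": 1.0,"x": 0.0,"y": 0.0,"z": 0.0,"ax": 0.0,"ay": 0.0,"az": 0.0}]}}

```text
time: 5.62
ee_pos: [0.6021, -0.0912, 0.0183]
tcp_rot: [-0.003, -3.141, -0.001]
force: [0.0, 0.1, -1.2]
grip_width: 0.0582
grasp_force: 20.0
```

Emit:
{"api": "arm_command", "payload": {"deltas": [{"fingers": 1.0,"x": 0.0,"y": 0.0,"z": 0.002,"ax": 0.0,"ay": 0.0,"az": 0.0},{"fingers": 1.0,"x": 0.0,"y": 0.0,"z": 0.001,"ax": 0.0,"ay": 0.0,"az": 0.0},{"fingers": 1.0,"x": 0.0,"y": 0.0,"z": 0.0,"ax": 0.0,"ay": 0.0,"az": 0.0},{"fingers": 1.0,"x": 0.0,"y": 0.0,"z": 0.0,"ax": 0.0,"ay": 0.0,"az": 0.0}]}}

```text
time: 5.95
ee_pos: [0.6032, -0.091, 0.0164]
tcp_rot: [0.002, 3.141, -0.001]
force: [0.5, 0.1, -1.2]
grip_width: 0.0583
grasp_force: 20.0
```

Emit:
{"api": "arm_command", "payload": {"deltas": [{"fingers": 1.0,"x": 0.0,"y": 0.0,"z": 0.0015,"ax": 0.0,"ay": 0.0,"az": 0.0},{"fingers": 1.0,"x": 0.0,"y": 0.0,"z": 0.0,"ax": 0.0,"ay": 0.0,"az": 0.0},{"fingers": 1.0,"x": 0.0,"y": 0.0,"z": 0.0,"ax": 0.0,"ay": 0.0,"az": 0.0},{"fingers": 1.0,"x": 0.0,"y": 0.0,"z": 0.0,"ax": 0.0,"ay": 0.0,"az": 0.0}]}}

```text
time: 6.28
ee_pos: [0.6034, -0.0911, 0.0148]
tcp_rot: [0.002, 3.14, -0.001]
force: [2.1, -0.2, 2.5]
grip_width: 0.0583
grasp_force: 20.0
```

Emit:
{"api": "arm_command", "payload": {"deltas": [{"fingers": -0.6,"x": 0.0,"y": 0.0,"z": 0.0,"ax": 0.0,"ay": 0.0,"az": 0.0},{"fingers": -0.6,"x": 0.0,"y": 0.0,"z": 0.0,"ax": 0.0,"ay": 0.0,"az": 0.0},{"fingers": -0.6,"x": 0.0,"y": 0.0,"z": 0.0,"ax": 0.0,"ay": 0.0,"az": 0.0},{"fingers": -0.6,"x": 0.0,"y": 0.0,"z": 0.0,"ax": 0.0,"ay": 0.0,"az": 0.0},{"fingers": -0.6,"x": 0.0,"y": 0.0,"z": -0.01,"ax": 0.0,"ay": 0.0,"az": 0.0}]}}

```text
time: 6.7
ee_pos: [0.601, -0.0903, 0.0224]
tcp_rot: [-0.002, -3.138, -0.002]
force: [-1.0, 0.4, -0.2]
grip_width: 0.0705
grasp_force: 0.0
```

Emit:
{"api": "arm_command", "payload": {"deltas": [{"fingers": -0.6,"x": 0.0,"y": 0.0,"z": -0.035,"ax": 0.0,"ay": 0.0,"az": 0.0},{"fingers": -0.6,"x": 0.0,"y": 0.0,"z": -0.04,"ax": 0.0,"ay": 0.0,"az": 0.0},{"fingers": -1.0,"x": 0.0,"y": 0.0,"z": -0.04,"ax": 0.0,"ay": 0.0,"az": 0.0},{"fingers": -1.0,"x": 0.0,"y": 0.0,"z": 0.0,"ax": 0.0,"ay": 0.0,"az": 0.0},{"fingers": -1.0,"x": 0.0,"y": 0.0,"z": 0.0,"ax": 0.0,"ay": 0.0,"az": 0.0}]}}

```text
time: 7.12
ee_pos: [0.605, -0.0916, 0.1434]
tcp_rot: [0.002, 3.135, -0.004]
force: [-0.6, 0.8, -1.0]
grip_width: 0.0875
grasp_force: 0.0
```

```bash
cat > q.py <<'E'
import sys
from m import *
# where are blue things (top, side) : components with rim mid
for n in ['top','side']:
    im,T=grab(n); P=cloud(im,T); B=blue(im['pixels']).astype(np.uint8)
    k,L,st,_=cv2.connectedComponentsWithStats(B)
    for l in range(1,k):
        Q=P[L==l]; Q=Q[~np.isnan(Q[:,2])]
        if len(Q)<120: continue
        zt=np.percentile(Q[:,2],97); r=Q[Q[:,2]>zt-.006]
        c=((r.max(0)+r.min(0))/2)
        if not(.35<c[0]<.7 and -.3<c[1]<.5): continue
        print(n,len(Q),'ztop',zt.round(4),'mid',c[:2].round(4),'ext',(r.max(0)-r.min(0))[:2].round(4))
    save(im,n+'_q.png')
E
python3 o.py; python3 w.py w3.png; python3 q.py
```

```text
{'time': 7.1167, 'joint_pos': [-0.3441, 0.3536, 1.5959, -0.0, 1.1849, -1.9136], 'joint_vel': [-0.0017, 0.0607, 0.06, -0.0004, -0.0147, -0.0012], 'ee_pos': [0.605, -0.0916, 0.1434], 'tcp_rot': [0.0019, 3.1348, -0.0038], 'force': [-0.5897, 0.7858, -0.9876], 'torque': [0.0129, 0.0028, -0.0114], 'grasp_force': 0.0, 'grip_width': 0.0875}
ee [ 0.6033 -0.0911  0.1407] [ 2.000e-03  3.139e+00 -1.000e-03] n 2803 ztop 0.0431 rim mid [ 0.6036 -0.0913] ext [0.0582 0.0574]
top 452 ztop 0.0244 mid [0.6051 0.2528] ext [0.0625 0.0657]
top 285 ztop 0.0636 mid [0.4536 0.3883] ext [0.0178 0.0205]
side 7787 ztop 0.4923 mid [ 0.4571 -0.0821] ext [0.1002 0.0773]
side 252 ztop 0.0612 mid [0.4535 0.3871] ext [0.0188 0.0181]
side 337 ztop 0.0229 mid [0.6039 0.253 ] ext [0.0643 0.0645]
side 335 ztop 0.0445 mid [0.4538 0.1662] ext [0.0413 0.0412]
side 550 ztop 0.0427 mid [ 0.6016 -0.092 ] ext [0.0601 0.0582]
```

The bowl stands on the plate at (0.603, -0.091) with its rim at 43 mm, as expected. Now the saucer.

Emit:
{"api": "arm_command", "payload": {"deltas": [{"fingers": -1.0,"x": 0.0,"y": 0.0382,"z": 0.0,"ax": 0.0,"ay": 0.0,"az": 0.0},{"fingers": -1.0,"x": 0.0,"y": 0.0382,"z": 0.0,"ax": 0.0,"ay": 0.0,"az": 0.0},{"fingers": -1.0,"x": 0.0,"y": 0.0382,"z": 0.0,"ax": 0.0,"ay": 0.0,"az": 0.0},{"fingers": -1.0,"x": 0.0,"y": 0.0382,"z": 0.0,"ax": 0.0,"ay": 0.0,"az": 0.0},{"fingers": -1.0,"x": 0.0,"y": 0.0382,"z": 0.0,"ax": 0.0,"ay": 0.0,"az": 0.0}]}}

```text
time: 7.68
ee_pos: [0.6013, 0.1017, 0.1369]
tcp_rot: [-0.003, -3.137, -0.0]
force: [0.3, 0.2, -0.0]
grip_width: 0.0883
grasp_force: 0.0
```

Emit:
{"api": "arm_command", "payload": {"deltas": [{"fingers": -1.0,"x": 0.0,"y": 0.0382,"z": 0.0,"ax": 0.0,"ay": 0.0,"az": 0.0},{"fingers": -1.0,"x": 0.0,"y": 0.0382,"z": 0.0,"ax": 0.0,"ay": 0.0,"az": 0.0},{"fingers": -1.0,"x": 0.0,"y": 0.0382,"z": 0.0,"ax": 0.0,"ay": 0.0,"az": 0.0},{"fingers": -1.0,"x": 0.0,"y": 0.0382,"z": 0.0,"ax": 0.0,"ay": 0.0,"az": 0.0},{"fingers": -1.0,"x": 0.0,"y": 0.0,"z": 0.0,"ax": 0.0,"ay": 0.0,"az": 0.0}]}}

```text
time: 8.1
ee_pos: [0.6008, 0.2592, 0.1369]
tcp_rot: [0.006, -3.138, -0.003]
force: [-0.8, -0.5, -0.5]
grip_width: 0.0881
grasp_force: 0.0
```

Emit:
{"api": "arm_command", "payload": {"deltas": [{"fingers": -1.0,"x": 0.0,"y": 0.0,"z": 0.0,"ax": 0.0,"ay": 0.0,"az": 0.0},{"fingers": -1.0,"x": 0.0,"y": 0.0,"z": 0.0,"ax": 0.0,"ay": 0.0,"az": 0.0},{"fingers": -1.0,"x": 0.0,"y": 0.0,"z": 0.0,"ax": 0.0,"ay": 0.0,"az": 0.0},{"fingers": -1.0,"x": 0.0,"y": 0.0,"z": 0.0,"ax": 0.0,"ay": 0.0,"az": 0.0}]}}

```text
time: 8.43
ee_pos: [0.6032, 0.2513, 0.1386]
tcp_rot: [-0.005, -3.141, 0.001]
force: [1.1, -0.1, 0.5]
grip_width: 0.0881
grasp_force: 0.0
```

```bash
python3 w.py w4.png
```

```text
ee [0.6034 0.2513 0.1389] [-0.005 -3.141  0.   ] n 3037 ztop 0.0234 rim mid [0.6054 0.2544] ext [0.064 0.064]
```

Emit:
{"api": "arm_command", "payload": {"deltas": [{"fingers": -1.0,"x": -0.0014,"y": 0.002,"z": 0.04,"ax": 0.0,"ay": 0.0,"az": 0.0},{"fingers": -1.0,"x": 0.0,"y": 0.0,"z": 0.04,"ax": 0.0,"ay": 0.0,"az": 0.0},{"fingers": -1.0,"x": 0.0,"y": 0.0,"z": 0.03,"ax": 0.0,"ay": 0.0,"az": 0.0},{"fingers": -1.0,"x": 0.0,"y": 0.0,"z": 0.015,"ax": 0.0,"ay": 0.0,"az": 0.0},{"fingers": -1.0,"x": 0.0,"y": 0.0,"z": 0.005,"ax": 0.0,"ay": 0.0,"az": 0.0}]}}

```text
time: 8.9
ee_pos: [0.6025, 0.2534, 0.0059]
tcp_rot: [-0.004, -3.136, 0.002]
force: [-1.2, 0.3, 1.3]
grip_width: 0.0884
grasp_force: 0.0
```

Emit:
{"api": "arm_command", "payload": {"deltas": [{"fingers": -1.0,"x": 0.0,"y": 0.0,"z": 0.003,"ax": 0.0,"ay": 0.0,"az": 0.0},{"fingers": -1.0,"x": 0.0,"y": 0.0,"z": 0.0,"ax": 0.0,"ay": 0.0,"az": 0.0},{"fingers": -1.0,"x": 0.0,"y": 0.0,"z": 0.0,"ax": 0.0,"ay": 0.0,"az": 0.0},{"fingers": -1.0,"x": 0.0,"y": 0.0,"z": 0.0,"ax": 0.0,"ay": 0.0,"az": 0.0},{"fingers": -1.0,"x": 0.0,"y": 0.0,"z": 0.0,"ax": 0.0,"ay": 0.0,"az": 0.0}]}}

```text
time: 9.32
ee_pos: [0.6058, 0.2552, 0.0081]
tcp_rot: [0.002, 3.139, 0.001]
force: [0.5, -1.0, 0.5]
grip_width: 0.0883
grasp_force: 0.0
```

Emit:
{"api": "arm_command", "payload": {"deltas": [{"fingers": -1.0,"x": 0.001,"y": -0.001,"z": 0.0045,"ax": 0.0,"ay": 0.0,"az": 0.0},{"fingers": -1.0,"x": 0.0,"y": 0.0,"z": 0.0,"ax": 0.0,"ay": 0.0,"az": 0.0},{"fingers": -1.0,"x": 0.0,"y": 0.0,"z": 0.0,"ax": 0.0,"ay": 0.0,"az": 0.0},{"fingers": -1.0,"x": 0.0,"y": 0.0,"z": 0.0,"ax": 0.0,"ay": 0.0,"az": 0.0}]}}

```text
time: 9.65
ee_pos: [0.6034, 0.2539, 0.0016]
tcp_rot: [-0.002, -3.141, 0.0]
force: [0.5, 0.5, -0.4]
grip_width: 0.088
grasp_force: 0.0
```

```bash
python3 w.py w5.png; python3 o.py
```

```text
ee [0.6036 0.2539 0.0017] [-2.000e-03 -3.142e+00  0.000e+00] n 8218 ztop 0.0234 rim mid [0.6058 0.2541] ext [0.0658 0.0646]
{'time': 9.7, 'joint_pos': [0.2174, 0.6355, 1.5138, -0.0, 0.9924, -1.3522], 'joint_vel': [-0.0016, -0.0012, -0.0039, 0.0011, 0.0019, 0.0019], 'ee_pos': [0.6036, 0.2539, 0.0017], 'tcp_rot': [-0.002, -3.1415, 0.0001], 'force': [-0.103, -0.2252, 0.1624], 'torque': [0.0468, -0.0179, 0.005], 'grasp_force': 0.0, 'grip_width': 0.0878}
```

View pics/w5.png

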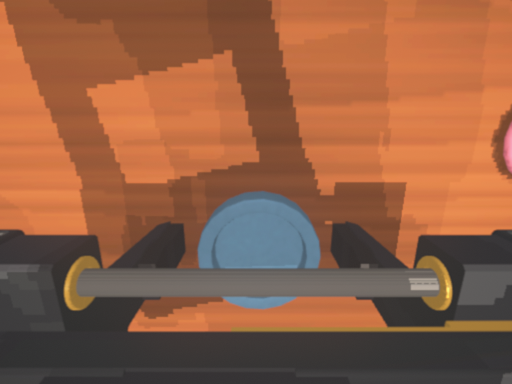

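The saucer sits between the fingers at (258,250), about 2 mm further in x than the TCP. I nudge and grip.

Emit:
{"api": "arm_command", "payload": {"deltas": [{"fingers": -1.0,"x": -0.0015,"y": 0.0,"z": -0.001,"ax": 0.0,"ay": 0.0,"az": 0.0},{"fingers": -1.0,"x": 0.0,"y": 0.0,"z": 0.0,"ax": 0.0,"ay": 0.0,"az": 0.0},{"fingers": 1.0,"x": 0.0,"y": 0.0,"z": 0.0,"ax": 0.0,"ay": 0.0,"az": 0.0},{"fingers": 1.0,"x": 0.0,"y": 0.0,"z": 0.0,"ax": 0.0,"ay": 0.0,"az": 0.0},{"fingers": 1.0,"x": 0.0,"y": 0.0,"z": 0.0,"ax": 0.0,"ay": 0.0,"az": 0.0}]}}

```text
time: 10.12
ee_pos: [0.6051, 0.2539, 0.0027]
tcp_rot: [-0.002, -3.142, 0.0]
force: [0.1, -0.4, -0.4]
grip_width: 0.0702
grasp_force: 0.0
```

Emit:
{"api": "arm_command", "payload": {"deltas": [{"fingers": 1.0,"x": 0.0,"y": 0.0,"z": 0.0,"ax": 0.0,"ay": 0.0,"az": 0.0},{"fingers": 1.0,"x": 0.0,"y": 0.0,"z": 0.0,"ax": 0.0,"ay": 0.0,"az": 0.0},{"fingers": 1.0,"x": 0.0,"y": 0.0,"z": 0.0,"ax": 0.0,"ay": 0.0,"az": 0.0},{"fingers": 1.0,"x": 0.0,"y": 0.0,"z": 0.0,"ax": 0.0,"ay": 0.0,"az": 0.0}]}}

```text
time: 10.45
ee_pos: [0.6051, 0.2539, 0.0027]
tcp_rot: [0.002, 3.142, 0.0]
force: [0.7, 0.7, 0.4]
grip_width: 0.0658
grasp_force: 20.0
```

```bash
python3 w.py w6.png; python3 o.py
```

```text
ee [0.6051 0.2539 0.0027] [-2.000e-03 -3.142e+00 -0.000e+00] n 8432 ztop 0.0234 rim mid [0.6058 0.2536] ext [0.0656 0.066 ]
{'time': 10.5, 'joint_pos': [0.2168, 0.6363, 1.5098, 0.0, 0.9955, -1.3527], 'joint_vel': [-0.001, -0.0004, 0.0008, 0.0012, 0.0023, 0.0001], 'ee_pos': [0.6051, 0.2539, 0.0027], 'tcp_rot': [-0.0021, -3.1415, -0.0], 'force': [0.4291, -0.0339, -0.6653], 'torque': [0.0627, -0.0322, 0.0027], 'grasp_force': 20.0, 'grip_width': 0.0654}
```

Emit:
{"api": "arm_command", "payload": {"deltas": [{"fingers": 1.0,"x": 0.0,"y": 0.0,"z": -0.02,"ax": 0.0,"ay": 0.0,"az": 0.0},{"fingers": 1.0,"x": 0.0,"y": 0.0,"z": -0.03,"ax": 0.0,"ay": 0.0,"az": 0.0},{"fingers": 1.0,"x": 0.0,"y": 0.0,"z": -0.03,"ax": 0.0,"ay": 0.0,"az": 0.0},{"fingers": 1.0,"x": 0.0,"y": 0.0,"z": -0.03,"ax": 0.0,"ay": 0.0,"az": 0.0},{"fingers": 1.0,"x": 0.0,"y": -0.0195,"z": 0.0,"ax": 0.0,"ay": 0.0,"az": 0.0}]}}

```text
time: 10.92
ee_pos: [0.6087, 0.2377, 0.1199]
tcp_rot: [-0.002, 3.131, 0.005]
force: [1.6, -0.1, -0.9]
grip_width: 0.0658
grasp_force: 20.0
```

Emit:
{"api": "arm_command", "payload": {"deltas": [{"fingers": 1.0,"x": 0.0,"y": -0.035,"z": 0.0,"ax": 0.0,"ay": 0.0,"az": 0.0},{"fingers": 1.0,"x": 0.0,"y": -0.038,"z": 0.0,"ax": 0.0,"ay": 0.0,"az": 0.0},{"fingers": 1.0,"x": 0.0,"y": -0.038,"z": 0.0,"ax": 0.0,"ay": 0.0,"az": 0.0},{"fingers": 1.0,"x": 0.0,"y": -0.038,"z": 0.0,"ax": 0.0,"ay": 0.0,"az": 0.0},{"fingers": 1.0,"x": 0.0,"y": -0.038,"z": 0.0,"ax": 0.0,"ay": 0.0,"az": 0.0}]}}

```text
time: 11.33
ee_pos: [0.6042, 0.0458, 0.1125]
tcp_rot: [-0.001, -3.141, 0.0]
force: [0.8, -0.1, -1.5]
grip_width: 0.0652
grasp_force: 20.0
```

Emit:
{"api": "arm_command", "payload": {"deltas": [{"fingers": 1.0,"x": 0.001,"y": -0.038,"z": 0.0,"ax": 0.0,"ay": 0.0,"az": 0.0},{"fingers": 1.0,"x": 0.001,"y": -0.038,"z": 0.0,"ax": 0.0,"ay": 0.0,"az": 0.0},{"fingers": 1.0,"x": 0.0,"y": -0.036,"z": 0.0,"ax": 0.0,"ay": 0.0,"az": 0.0},{"fingers": 1.0,"x": 0.0,"y": -0.0265,"z": 0.0,"ax": 0.0,"ay": 0.0,"az": 0.0},{"fingers": 1.0,"x": 0.0,"y": 0.0,"z": 0.03,"ax": 0.0,"ay": 0.0,"az": 0.0}]}}

```text
time: 11.75
ee_pos: [0.6071, -0.0983, 0.0885]
tcp_rot: [0.009, 3.13, -0.009]
force: [2.3, -1.3, -0.2]
grip_width: 0.0655
grasp_force: 20.0
```

Emit:
{"api": "arm_command", "payload": {"deltas": [{"fingers": 1.0,"x": 0.0,"y": 0.0,"z": 0.02,"ax": 0.0,"ay": 0.0,"az": 0.0},{"fingers": 1.0,"x": 0.0,"y": 0.0,"z": 0.008,"ax": 0.0,"ay": 0.0,"az": 0.0},{"fingers": 1.0,"x": 0.0,"y": 0.0,"z": 0.0,"ax": 0.0,"ay": 0.0,"az": 0.0},{"fingers": 1.0,"x": 0.0,"y": 0.0,"z": 0.0,"ax": 0.0,"ay": 0.0,"az": 0.0},{"fingers": 1.0,"x": 0.0,"y": 0.0,"z": 0.0,"ax": 0.0,"ay": 0.0,"az": 0.0}]}}

```text
time: 12.17
ee_pos: [0.6036, -0.091, 0.056]
tcp_rot: [0.001, 3.14, -0.001]
force: [0.0, -0.3, -1.2]
grip_width: 0.0653
grasp_force: 20.0
```

Emit:
{"api": "arm_command", "payload": {"deltas": [{"fingers": 1.0,"x": 0.0,"y": 0.0,"z": 0.0,"ax": 0.0,"ay": 0.0,"az": 0.0},{"fingers": 1.0,"x": 0.0,"y": 0.0,"z": 0.0,"ax": 0.0,"ay": 0.0,"az": 0.0},{"fingers": 1.0,"x": 0.0,"y": 0.0,"z": 0.0,"ax": 0.0,"ay": 0.0,"az": 0.0},{"fingers": 1.0,"x": 0.0,"y": 0.0,"z": 0.0,"ax": 0.0,"ay": 0.0,"az": 0.0},{"fingers": 1.0,"x": 0.0,"y": 0.0,"z": 0.0,"ax": 0.0,"ay": 0.0,"az": 0.0}]}}

```text
time: 12.58
ee_pos: [0.6028, -0.091, 0.055]
tcp_rot: [0.002, 3.141, -0.0]
force: [-0.4, -0.4, -1.7]
grip_width: 0.0655
grasp_force: 20.0
```

Emit:
{"api": "arm_command", "payload": {"deltas": [{"fingers": 1.0,"x": 0.0,"y": 0.0,"z": 0.005,"ax": 0.0,"ay": 0.0,"az": 0.0},{"fingers": 1.0,"x": 0.0,"y": 0.0,"z": 0.004,"ax": 0.0,"ay": 0.0,"az": 0.0},{"fingers": 1.0,"x": 0.0,"y": 0.0,"z": 0.003,"ax": 0.0,"ay": 0.0,"az": 0.0},{"fingers": 1.0,"x": 0.0,"y": 0.0,"z": 0.0,"ax": 0.0,"ay": 0.0,"az": 0.0},{"fingers": 1.0,"x": 0.0,"y": 0.0,"z": 0.0,"ax": 0.0,"ay": 0.0,"az": 0.0}]}}

```text
time: 13.0
ee_pos: [0.6022, -0.091, 0.0421]
tcp_rot: [-0.002, -3.141, -0.001]
force: [-0.3, 0.2, -1.9]
grip_width: 0.0654
grasp_force: 20.0
```

Emit:
{"api": "arm_command", "payload": {"deltas": [{"fingers": 1.0,"x": 0.0,"y": 0.0,"z": 0.002,"ax": 0.0,"ay": 0.0,"az": 0.0},{"fingers": 1.0,"x": 0.0,"y": 0.0,"z": 0.0,"ax": 0.0,"ay": 0.0,"az": 0.0},{"fingers": 1.0,"x": 0.0,"y": 0.0,"z": 0.001,"ax": 0.0,"ay": 0.0,"az": 0.0},{"fingers": 1.0,"x": 0.0,"y": 0.0,"z": 0.0,"ax": 0.0,"ay": 0.0,"az": 0.0},{"fingers": 1.0,"x": 0.0,"y": 0.0,"z": 0.0,"ax": 0.0,"ay": 0.0,"az": 0.0}]}}

```text
time: 13.42
ee_pos: [0.6027, -0.0911, 0.0397]
tcp_rot: [-0.002, -3.142, 0.0]
force: [-0.1, 0.4, -1.3]
grip_width: 0.0658
grasp_force: 20.0
```

No contact along the way. The last millimetre or so now.

Emit:
{"api": "arm_command", "payload": {"deltas": [{"fingers": 1.0,"x": 0.0,"y": 0.0,"z": 0.0012,"ax": 0.0,"ay": 0.0,"az": 0.0},{"fingers": 1.0,"x": 0.0,"y": 0.0,"z": 0.0,"ax": 0.0,"ay": 0.0,"az": 0.0},{"fingers": 1.0,"x": 0.0,"y": 0.0,"z": 0.0,"ax": 0.0,"ay": 0.0,"az": 0.0},{"fingers": 1.0,"x": 0.0,"y": 0.0,"z": 0.0,"ax": 0.0,"ay": 0.0,"az": 0.0}]}}

```text
time: 13.75
ee_pos: [0.6029, -0.0912, 0.0387]
tcp_rot: [0.002, 3.141, -0.0]
force: [1.2, 0.4, -0.8]
grip_width: 0.0653
grasp_force: 20.0
```

Emit:
{"api": "arm_command", "payload": {"deltas": [{"fingers": 1.0,"x": 0.0,"y": 0.0,"z": 0.0005,"ax": 0.0,"ay": 0.0,"az": 0.0},{"fingers": 1.0,"x": 0.0,"y": 0.0,"z": 0.0,"ax": 0.0,"ay": 0.0,"az": 0.0},{"fingers": -0.8,"x": 0.0,"y": 0.0,"z": 0.0,"ax": 0.0,"ay": 0.0,"az": 0.0},{"fingers": -0.8,"x": 0.0,"y": 0.0,"z": 0.0,"ax": 0.0,"ay": 0.0,"az": 0.0},{"fingers": -0.8,"x": 0.0,"y": 0.0,"z": 0.0,"ax": 0.0,"ay": 0.0,"az": 0.0}]}}

```text
time: 14.17
ee_pos: [0.6026, -0.0911, 0.0379]
tcp_rot: [-0.002, -3.141, -0.0]
force: [-0.8, 0.5, -0.2]
grip_width: 0.0792
grasp_force: 0.0
```

Emit:
{"api": "arm_command", "payload": {"deltas": [{"fingers": -0.8,"x": 0.0,"y": 0.0,"z": -0.01,"ax": 0.0,"ay": 0.0,"az": 0.0},{"fingers": -0.8,"x": 0.0,"y": 0.0,"z": -0.035,"ax": 0.0,"ay": 0.0,"az": 0.0},{"fingers": -0.8,"x": 0.0,"y": 0.0,"z": -0.04,"ax": 0.0,"ay": 0.0,"az": 0.0},{"fingers": -0.8,"x": 0.0,"y": 0.0,"z": -0.02,"ax": 0.0,"ay": 0.0,"az": 0.0},{"fingers": -0.8,"x": 0.0,"y": 0.0,"z": 0.0,"ax": 0.0,"ay": 0.0,"az": 0.0}]}}

```text
time: 14.58
ee_pos: [0.6063, -0.0923, 0.15]
tcp_rot: [0.002, 3.131, -0.006]
force: [0.6, -1.2, 1.3]
grip_width: 0.0795
grasp_force: 0.0
```

```bash
python3 w.py w7.png;python3 w.py w7.png; python3 q.py; python3 o.py
```

```text
ee [ 0.6048 -0.0918  0.1469] [ 2.000e-03  3.135e+00 -4.000e-03] n 3594 ztop 0.0592 rim mid [ 0.6032 -0.0917] ext [0.0641 0.0636]
ee [ 0.6033 -0.0913  0.1444] [ 2.000e-03  3.139e+00 -1.000e-03] n 3688 ztop 0.0593 rim mid [ 0.603  -0.0914] ext [0.0643 0.0638]
top 288 ztop 0.0632 mid [0.4534 0.388 ] ext [0.0177 0.0203]
side 7448 ztop 0.4924 mid [ 0.459 -0.081] ext [0.095  0.0776]
side 251 ztop 0.0623 mid [0.4532 0.3869] ext [0.019  0.0203]
side 333 ztop 0.0445 mid [0.4534 0.1656] ext [0.0399 0.0411]
side 730 ztop 0.0588 mid [ 0.6017 -0.0928] ext [0.0649 0.0643]
{'time': 14.7833, 'joint_pos': [-0.3446, 0.3546, 1.5983, 0.0, 1.1911, -1.914], 'joint_vel': [0.0, 0.0165, 0.0088, 0.001, 0.0011, 0.0], 'ee_pos': [0.6016, -0.0907, 0.1417], 'tcp_rot': [-0.0022, -3.1393, -0.0013], 'force': [0.4982, -0.2392, -0.4606], 'torque': [-0.0221, 0.0147, -0.0188], 'grasp_force': 0.0, 'grip_width': 0.0795}
```

The saucer is seated (top at 59 mm, centre (0.603, -0.091)). Next the cup.

Emit:
{"api": "arm_command", "payload": {"deltas": [{"fingers": -1.0,"x": 0.0186,"y": 0.0321,"z": 0.0,"ax": 0.0,"ay": 0.0,"az": 0.0},{"fingers": -1.0,"x": 0.0186,"y": 0.0321,"z": 0.0,"ax": 0.0,"ay": 0.0,"az": 0.0},{"fingers": -1.0,"x": 0.0186,"y": 0.0321,"z": 0.0,"ax": 0.0,"ay": 0.0,"az": 0.0},{"fingers": -1.0,"x": 0.0186,"y": 0.0321,"z": 0.0,"ax": 0.0,"ay": 0.0,"az": 0.0},{"fingers": -1.0,"x": 0.0186,"y": 0.0321,"z": 0.0,"ax": 0.0,"ay": 0.0,"az": 0.0}]}}

```text
time: 15.2
ee_pos: [0.5073, 0.0708, 0.1409]
tcp_rot: [-0.003, -3.138, -0.001]
force: [0.4, 0.3, 0.0]
grip_width: 0.088
grasp_force: 0.0
```

Emit:
{"api": "arm_command", "payload": {"deltas": [{"fingers": -1.0,"x": 0.0186,"y": 0.0321,"z": 0.0,"ax": 0.0,"ay": 0.0,"az": 0.0},{"fingers": -1.0,"x": 0.0186,"y": 0.0321,"z": 0.0,"ax": 0.0,"ay": 0.0,"az": 0.0},{"fingers": -1.0,"x": 0.0183,"y": 0.032,"z": 0.0,"ax": 0.0,"ay": 0.0,"az": 0.0},{"fingers": -1.0,"x": 0.0,"y": 0.0,"z": 0.0,"ax": 0.0,"ay": 0.0,"az": 0.0},{"fingers": -1.0,"x": 0.0,"y": 0.0,"z": 0.0,"ax": 0.0,"ay": 0.0,"az": 0.0}]}}

```text
time: 15.62
ee_pos: [0.4524, 0.167, 0.1415]
tcp_rot: [0.004, -3.138, 0.001]
force: [1.6, -1.0, -0.1]
grip_width: 0.0879
grasp_force: 0.0
```

Emit:
{"api": "arm_command", "payload": {"deltas": [{"fingers": -1.0,"x": 0.0,"y": 0.0,"z": 0.0,"ax": 0.0,"ay": 0.0,"az": 0.0},{"fingers": -1.0,"x": 0.0,"y": 0.0,"z": 0.0,"ax": 0.0,"ay": 0.0,"az": 0.0},{"fingers": -1.0,"x": 0.0,"y": 0.0,"z": 0.0,"ax": 0.0,"ay": 0.0,"az": 0.0},{"fingers": -1.0,"x": 0.0,"y": 0.0,"z": 0.0,"ax": 0.0,"ay": 0.0,"az": 0.0}]}}

```text
time: 15.95
ee_pos: [0.455, 0.1648, 0.1428]
tcp_rot: [-0.005, -3.141, 0.0]
force: [0.2, -0.1, 0.0]
grip_width: 0.0882
grasp_force: 0.0
```

```bash
python3 w.py w8.png
```

```text
ee [0.455  0.1649 0.1429] [-0.005 -3.141  0.   ] n 1618 ztop 0.0451 rim mid [0.455  0.1668] ext [0.0416 0.0405]
```

Emit:
{"api": "arm_command", "payload": {"deltas": [{"fingers": -1.0,"x": 0.0,"y": 0.0015,"z": 0.04,"ax": 0.0,"ay": 0.0,"az": 0.0},{"fingers": -1.0,"x": 0.0,"y": 0.0,"z": 0.04,"ax": 0.0,"ay": 0.0,"az": 0.0},{"fingers": -1.0,"x": 0.0,"y": 0.0,"z": 0.03,"ax": 0.0,"ay": 0.0,"az": 0.0},{"fingers": -1.0,"x": 0.0,"y": 0.0,"z": 0.015,"ax": 0.0,"ay": 0.0,"az": 0.0},{"fingers": -1.0,"x": 0.0,"y": 0.0,"z": 0.002,"ax": 0.0,"ay": 0.0,"az": 0.0}]}}

```text
time: 16.42
ee_pos: [0.4518, 0.1664, 0.0126]
tcp_rot: [-0.004, -3.135, 0.001]
force: [-0.4, -0.8, -0.7]
grip_width: 0.0879
grasp_force: 0.0
```

Emit:
{"api": "arm_command", "payload": {"deltas": [{"fingers": -1.0,"x": 0.0,"y": 0.0,"z": 0.0,"ax": 0.0,"ay": 0.0,"az": 0.0},{"fingers": -1.0,"x": 0.0,"y": 0.0,"z": 0.0,"ax": 0.0,"ay": 0.0,"az": 0.0},{"fingers": -1.0,"x": 0.0,"y": 0.0,"z": 0.0,"ax": 0.0,"ay": 0.0,"az": 0.0},{"fingers": -1.0,"x": 0.0,"y": 0.0,"z": 0.0,"ax": 0.0,"ay": 0.0,"az": 0.0},{"fingers": -1.0,"x": 0.0,"y": 0.0,"z": 0.0,"ax": 0.0,"ay": 0.0,"az": 0.0}]}}

```text
time: 16.83
ee_pos: [0.4555, 0.1674, 0.0173]
tcp_rot: [0.002, 3.139, 0.0]
force: [-0.0, -0.3, -0.4]
grip_width: 0.0886
grasp_force: 0.0
```

```bash
python3 w.py w9.png
```

```text
ee [0.4553 0.1674 0.017 ] [2.00e-03 3.14e+00 0.00e+00] n 4698 ztop 0.045 rim mid [0.4453 0.1667] ext [0.0328 0.0415]
```

```bash
cat > c.py <<'E'
import sys
from m import *
im,T=grab('wrist'); save(im,sys.argv[1]); R0=float(sys.argv[2]); s=env.observe(); P=cloud(im,T); B=blue(im['pixels'])
ee=np.array(s['ee_pos']); Q=P[B&~np.isnan(P[...,2])]; Q=Q[np.hypot(*(Q[:,:2]-ee[:2]).T)<.06]
zt=np.median(Q[Q[:,2]>np.percentile(Q[:,2],90)][:,2]); r=Q[abs(Q[:,2]-zt)<.0025]
h=cv2.convexHull(r[:,:2].astype(np.float32))[:,0]
f=lambda p:np.hypot(h[:,0]-p[0],h[:,1]-p[1])-R0
for m in [h, h[h[:,0]<np.percentile(r[:,0],60)]]:
    h=m; a=least_squares(f,r[:,:2].mean(0),loss='soft_l1',f_scale=.0005); print('ee',ee.round(4),'zt',zt.round(4),'c',a.x.round(4),'res',np.abs(a.fun).mean().round(5),len(m),'xmin',r[:,0].min().round(4))
E
python3 c.py w10.png .0212
```

```text
ee [0.455  0.1674 0.0168] zt 0.0446 c [0.4551 0.1667] res 0.00044 29 xmin 0.4339
ee [0.455  0.1674 0.0168] zt 0.0446 c [0.4551 0.1667] res 0.0001 17 xmin 0.4339
```

View pics/w10.png

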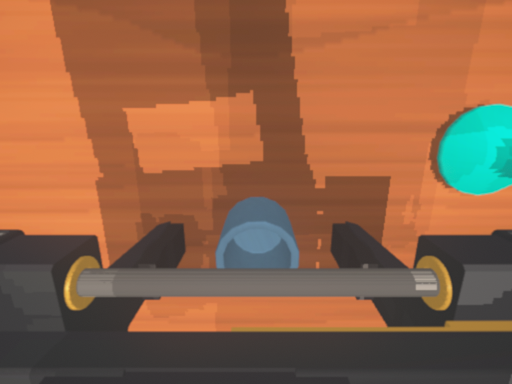

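The cup stands between the open fingers at (257,240). A circle fit puts its centre at (0.4551, 0.1667), right at the TCP, so I close.

Emit:
{"api": "arm_command", "payload": {"deltas": [{"fingers": 1.0,"x": 0.0,"y": -0.0005,"z": 0.0,"ax": 0.0,"ay": 0.0,"az": 0.0},{"fingers": 1.0,"x": 0.0,"y": 0.0,"z": 0.0,"ax": 0.0,"ay": 0.0,"az": 0.0},{"fingers": 1.0,"x": 0.0,"y": 0.0,"z": 0.0,"ax": 0.0,"ay": 0.0,"az": 0.0},{"fingers": 1.0,"x": 0.0,"y": 0.0,"z": 0.0,"ax": 0.0,"ay": 0.0,"az": 0.0},{"fingers": 1.0,"x": 0.0,"y": 0.0,"z": 0.0,"ax": 0.0,"ay": 0.0,"az": 0.0}], "grip_force": 15}}

```text
time: 17.35
ee_pos: [0.4544, 0.1668, 0.016]
tcp_rot: [-0.002, -3.141, 0.0]
force: [-0.1, 0.7, -0.1]
grip_width: 0.0568
grasp_force: 0.0
```

Emit:
{"api": "arm_command", "payload": {"deltas": [{"fingers": 1.0,"x": 0.0,"y": 0.0,"z": 0.0,"ax": 0.0,"ay": 0.0,"az": 0.0},{"fingers": 1.0,"x": 0.0,"y": 0.0,"z": 0.0,"ax": 0.0,"ay": 0.0,"az": 0.0},{"fingers": 1.0,"x": 0.0,"y": 0.0,"z": 0.0,"ax": 0.0,"ay": 0.0,"az": 0.0},{"fingers": 1.0,"x": 0.0,"y": 0.0,"z": 0.0,"ax": 0.0,"ay": 0.0,"az": 0.0},{"fingers": 1.0,"x": 0.0,"y": 0.0,"z": 0.0,"ax": 0.0,"ay": 0.0,"az": 0.0}]}}

```text
time: 17.77
ee_pos: [0.4545, 0.1668, 0.016]
tcp_rot: [-0.002, -3.142, -0.0]
force: [-0.5, 0.1, -1.6]
grip_width: 0.0419
grasp_force: 15.0
```

```bash
python3 c.py w11.png .0212;python3 o.py
```

```text
ee [0.4545 0.1668 0.016 ] zt 0.0447 c [0.4552 0.1664] res 0.00015 28 xmin 0.4341
ee [0.4545 0.1668 0.016 ] zt 0.0447 c [0.4551 0.1664] res 7e-05 16 xmin 0.4341
{'time': 17.8167, 'joint_pos': [0.106, 0.3188, 1.9676, 0.0, 0.8552, -1.4635], 'joint_vel': [-0.0002, -0.0008, -0.0011, -0.0002, 0.0018, 0.0003], 'ee_pos': [0.4545, 0.1668, 0.016], 'tcp_rot': [-0.002, -3.1416, -0.0], 'force': [0.3887, 0.2516, -0.6454], 'torque': [0.0391, 0.0459, -0.0098], 'grasp_force': 15.0, 'grip_width': 0.0421}
```

Emit:
{"api": "arm_command", "payload": {"deltas": [{"fingers": 1.0,"x": 0.0,"y": 0.0,"z": -0.02,"ax": 0.0,"ay": 0.0,"az": 0.0},{"fingers": 1.0,"x": 0.0,"y": 0.0,"z": -0.035,"ax": 0.0,"ay": 0.0,"az": 0.0},{"fingers": 1.0,"x": 0.0,"y": 0.0,"z": -0.035,"ax": 0.0,"ay": 0.0,"az": 0.0},{"fingers": 1.0,"x": 0.0,"y": 0.0,"z": -0.03,"ax": 0.0,"ay": 0.0,"az": 0.0},{"fingers": 1.0,"x": -0.011,"y": -0.019,"z": 0.0,"ax": 0.0,"ay": 0.0,"az": 0.0}]}}

```text
time: 18.23
ee_pos: [0.4679, 0.15, 0.142]
tcp_rot: [-0.002, 3.133, 0.003]
force: [1.8, 1.9, -1.2]
grip_width: 0.0423
grasp_force: 15.0
```

Emit:
{"api": "arm_command", "payload": {"deltas": [{"fingers": 1.0,"x": -0.0185,"y": -0.0322,"z": 0.0,"ax": 0.0,"ay": 0.0,"az": 0.0},{"fingers": 1.0,"x": -0.0185,"y": -0.0322,"z": 0.0,"ax": 0.0,"ay": 0.0,"az": 0.0},{"fingers": 1.0,"x": -0.0185,"y": -0.0322,"z": 0.0,"ax": 0.0,"ay": 0.0,"az": 0.0},{"fingers": 1.0,"x": -0.0185,"y": -0.0322,"z": 0.0,"ax": 0.0,"ay": 0.0,"az": 0.0},{"fingers": 1.0,"x": -0.0185,"y": -0.0322,"z": 0.0,"ax": 0.0,"ay": 0.0,"az": 0.0}]}}

```text
time: 18.65
ee_pos: [0.5581, -0.015, 0.1359]
tcp_rot: [-0.002, -3.141, -0.0]
force: [0.3, 0.6, -1.4]
grip_width: 0.0416
grasp_force: 15.0
```

Emit:
{"api": "arm_command", "payload": {"deltas": [{"fingers": 1.0,"x": -0.0185,"y": -0.0322,"z": 0.0,"ax": 0.0,"ay": 0.0,"az": 0.0},{"fingers": 1.0,"x": -0.0165,"y": -0.028,"z": 0.0,"ax": 0.0,"ay": 0.0,"az": 0.0},{"fingers": 1.0,"x": -0.01,"y": -0.0178,"z": 0.0,"ax": 0.0,"ay": 0.0,"az": 0.0},{"fingers": 1.0,"x": 0.0,"y": 0.0,"z": 0.03,"ax": 0.0,"ay": 0.0,"az": 0.0},{"fingers": 1.0,"x": 0.0,"y": 0.0,"z": 0.018,"ax": 0.0,"ay": 0.0,"az": 0.0}]}}

```text
time: 19.07
ee_pos: [0.6031, -0.0932, 0.0869]
tcp_rot: [0.006, 3.141, -0.0]
force: [-0.3, 0.9, -2.1]
grip_width: 0.0423
grasp_force: 15.0
```

Emit:
{"api": "arm_command", "payload": {"deltas": [{"fingers": 1.0,"x": 0.0,"y": 0.0,"z": 0.008,"ax": 0.0,"ay": 0.0,"az": 0.0},{"fingers": 1.0,"x": 0.0,"y": 0.0,"z": 0.0,"ax": 0.0,"ay": 0.0,"az": 0.0},{"fingers": 1.0,"x": 0.0,"y": 0.0,"z": 0.0,"ax": 0.0,"ay": 0.0,"az": 0.0},{"fingers": 1.0,"x": 0.0,"y": 0.0,"z": 0.0,"ax": 0.0,"ay": 0.0,"az": 0.0},{"fingers": 1.0,"x": 0.0,"y": 0.0,"z": 0.0,"ax": 0.0,"ay": 0.0,"az": 0.0}]}}

```text
time: 19.48
ee_pos: [0.6037, -0.0914, 0.0817]
tcp_rot: [0.001, 3.139, -0.001]
force: [-0.4, 0.4, 0.2]
grip_width: 0.0417
grasp_force: 15.0
```

Emit:
{"api": "arm_command", "payload": {"deltas": [{"fingers": 1.0,"x": 0.0,"y": 0.0,"z": 0.0,"ax": 0.0,"ay": 0.0,"az": 0.0},{"fingers": 1.0,"x": 0.0,"y": 0.0,"z": 0.0,"ax": 0.0,"ay": 0.0,"az": 0.0},{"fingers": 1.0,"x": 0.0,"y": 0.0,"z": 0.0,"ax": 0.0,"ay": 0.0,"az": 0.0},{"fingers": 1.0,"x": 0.0,"y": 0.0,"z": 0.0,"ax": 0.0,"ay": 0.0,"az": 0.0}]}}

```text
time: 19.82
ee_pos: [0.6028, -0.0914, 0.0804]
tcp_rot: [0.002, 3.141, -0.0]
force: [-0.2, 0.0, -1.1]
grip_width: 0.0422
grasp_force: 15.0
```

Emit:
{"api": "arm_command", "payload": {"deltas": [{"fingers": 1.0,"x": 0.0,"y": 0.0,"z": 0.005,"ax": 0.0,"ay": 0.0,"az": 0.0},{"fingers": 1.0,"x": 0.0,"y": 0.0,"z": 0.005,"ax": 0.0,"ay": 0.0,"az": 0.0},{"fingers": 1.0,"x": 0.0,"y": 0.0,"z": 0.003,"ax": 0.0,"ay": 0.0,"az": 0.0},{"fingers": 1.0,"x": 0.0,"y": 0.0,"z": 0.0,"ax": 0.0,"ay": 0.0,"az": 0.0},{"fingers": 1.0,"x": 0.0,"y": 0.0,"z": 0.0,"ax": 0.0,"ay": 0.0,"az": 0.0}]}}

```text
time: 20.23
ee_pos: [0.6022, -0.0913, 0.0663]
tcp_rot: [-0.002, -3.14, -0.001]
force: [0.9, -0.6, -0.9]
grip_width: 0.0418
grasp_force: 15.0
```

Emit:
{"api": "arm_command", "payload": {"deltas": [{"fingers": 1.0,"x": 0.0,"y": 0.0,"z": 0.001,"ax": 0.0,"ay": 0.0,"az": 0.0},{"fingers": 1.0,"x": 0.0,"y": 0.0,"z": 0.0,"ax": 0.0,"ay": 0.0,"az": 0.0},{"fingers": 1.0,"x": 0.0,"y": 0.0,"z": 0.001,"ax": 0.0,"ay": 0.0,"az": 0.0},{"fingers": 1.0,"x": 0.0,"y": 0.0,"z": 0.0,"ax": 0.0,"ay": 0.0,"az": 0.0},{"fingers": 1.0,"x": 0.0,"y": 0.0,"z": 0.0,"ax": 0.0,"ay": 0.0,"az": 0.0}]}}

```text
time: 20.65
ee_pos: [0.6027, -0.0914, 0.0651]
tcp_rot: [0.002, 3.141, -0.0]
force: [-0.3, -0.5, -0.7]
grip_width: 0.0419
grasp_force: 15.0
```

Emit:
{"api": "arm_command", "payload": {"deltas": [{"fingers": 1.0,"x": 0.0,"y": 0.0,"z": 0.0008,"ax": 0.0,"ay": 0.0,"az": 0.0},{"fingers": 1.0,"x": 0.0,"y": 0.0,"z": 0.0,"ax": 0.0,"ay": 0.0,"az": 0.0},{"fingers": 1.0,"x": 0.0,"y": 0.0,"z": 0.0,"ax": 0.0,"ay": 0.0,"az": 0.0}]}}

```text
time: 20.9
ee_pos: [0.6029, -0.0915, 0.0649]
tcp_rot: [0.002, 3.141, -0.0]
force: [-3.1, 1.1, 5.4]
grip_width: 0.042
grasp_force: 15.0
```

Emit:
{"api": "arm_command", "payload": {"deltas": [{"fingers": -0.4,"x": 0.0,"y": 0.0,"z": 0.0,"ax": 0.0,"ay": 0.0,"az": 0.0},{"fingers": -0.4,"x": 0.0,"y": 0.0,"z": 0.0,"ax": 0.0,"ay": 0.0,"az": 0.0},{"fingers": -0.4,"x": 0.0,"y": 0.0,"z": 0.0,"ax": 0.0,"ay": 0.0,"az": 0.0},{"fingers": -0.4,"x": 0.0,"y": 0.0,"z": 0.0,"ax": 0.0,"ay": 0.0,"az": 0.0},{"fingers": -0.4,"x": 0.0,"y": 0.0,"z": -0.01,"ax": 0.0,"ay": 0.0,"az": 0.0}]}}

```text
time: 21.32
ee_pos: [0.6011, -0.0909, 0.0723]
tcp_rot: [-0.002, -3.138, -0.002]
force: [-0.3, -0.1, -0.9]
grip_width: 0.0616
grasp_force: 0.0
```

Emit:
{"api": "arm_command", "payload": {"deltas": [{"fingers": -0.4,"x": 0.0,"y": 0.0,"z": -0.03,"ax": 0.0,"ay": 0.0,"az": 0.0},{"fingers": -0.4,"x": 0.0,"y": 0.0,"z": -0.04,"ax": 0.0,"ay": 0.0,"az": 0.0},{"fingers": -0.4,"x": 0.0,"y": 0.0,"z": -0.035,"ax": 0.0,"ay": 0.0,"az": 0.0},{"fingers": -0.4,"x": 0.0,"y": 0.0,"z": 0.0,"ax": 0.0,"ay": 0.0,"az": 0.0},{"fingers": -0.4,"x": 0.0,"y": 0.0,"z": 0.0,"ax": 0.0,"ay": 0.0,"az": 0.0}]}}

```text
time: 21.73
ee_pos: [0.6045, -0.092, 0.183]
tcp_rot: [0.002, 3.135, -0.003]
force: [-0.1, -0.2, -0.1]
grip_width: 0.0614
grasp_force: 0.0
```

```bash
python3 o.py|cut -c1-20; python3 c.py w12.png .0212; python3 q.py; python3 o.py
```

```text
{'time': 21.7333, 'j
ee [ 0.6031 -0.0916  0.1805] zt 0.0936 c [ 0.6033 -0.0918] res 0.00024 37 xmin 0.5823
ee [ 0.6031 -0.0916  0.1805] zt 0.0936 c [ 0.6035 -0.0917] res 0.00012 24 xmin 0.5823
top 287 ztop 0.0637 mid [0.4533 0.3893] ext [0.0181 0.0205]
side 4142 ztop 0.4885 mid [ 0.4862 -0.1127] ext [0.0938 0.0371]
side 252 ztop 0.0617 mid [0.4525 0.3859] ext [0.0184 0.0166]
side 861 ztop 0.0928 mid [ 0.6023 -0.0928] ext [0.0428 0.0415]
{'time': 21.8833, 'joint_pos': [-0.3451, 0.3135, 1.5725, -0.0, 1.2579, -1.9145], 'joint_vel': [0.0002, 0.0161, 0.0077, -0.0004, 0.0009, -0.0009], 'ee_pos': [0.6017, -0.0911, 0.178], 'tcp_rot': [-0.0022, -3.1394, -0.0012], 'force': [-0.5259, 0.0206, 0.0029], 'torque': [0.0411, -0.006, -0.0199], 'grasp_force': 0.0, 'grip_width': 0.0615}
```

View pics/w12.png

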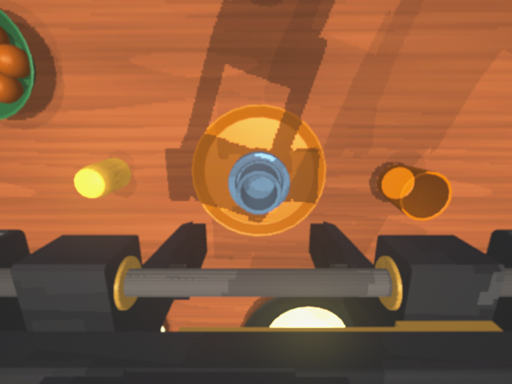

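The cup stands upright in the saucer's hollow (rim at 93 mm, centre (0.603, -0.0917)), seen at (258,183) with the glass and pepper pot undisturbed. Now the lid.

Emit:
{"api": "arm_command", "payload": {"deltas": [{"fingers": -0.3,"x": 0.0115,"y": 0.0369,"z": 0.0,"ax": 0.0,"ay": 0.0,"az": 0.0},{"fingers": -0.3,"x": 0.0115,"y": 0.0369,"z": 0.0,"ax": 0.0,"ay": 0.0,"az": 0.0},{"fingers": -0.3,"x": 0.0115,"y": 0.0369,"z": 0.0,"ax": 0.0,"ay": 0.0,"az": 0.0},{"fingers": -0.3,"x": 0.0115,"y": 0.0369,"z": 0.0,"ax": 0.0,"ay": 0.0,"az": 0.0},{"fingers": -0.3,"x": 0.0115,"y": 0.0369,"z": 0.0,"ax": 0.0,"ay": 0.0,"az": 0.0}]}}

```text
time: 22.3
ee_pos: [0.5434, 0.0946, 0.1772]
tcp_rot: [-0.003, -3.138, -0.0]
force: [1.2, 0.2, 0.5]
grip_width: 0.0574
grasp_force: 0.0
```

Emit:
{"api": "arm_command", "payload": {"deltas": [{"fingers": -0.3,"x": 0.0115,"y": 0.0369,"z": 0.0,"ax": 0.0,"ay": 0.0,"az": 0.0},{"fingers": -0.3,"x": 0.0115,"y": 0.0369,"z": 0.0,"ax": 0.0,"ay": 0.0,"az": 0.0},{"fingers": -0.3,"x": 0.0115,"y": 0.0369,"z": 0.0,"ax": 0.0,"ay": 0.0,"az": 0.0},{"fingers": -0.3,"x": 0.0115,"y": 0.0369,"z": 0.0,"ax": 0.0,"ay": 0.0,"az": 0.0},{"fingers": -0.3,"x": 0.0115,"y": 0.0369,"z": 0.0,"ax": 0.0,"ay": 0.0,"az": 0.0}]}}

```text
time: 22.72
ee_pos: [0.4862, 0.279, 0.1774]
tcp_rot: [-0.002, -3.138, 0.002]
force: [0.2, 0.3, -0.7]
grip_width: 0.0575
grasp_force: 0.0
```

Emit:
{"api": "arm_command", "payload": {"deltas": [{"fingers": -0.3,"x": 0.0115,"y": 0.0369,"z": 0.0,"ax": 0.0,"ay": 0.0,"az": 0.0},{"fingers": -0.3,"x": 0.0115,"y": 0.0369,"z": 0.0,"ax": 0.0,"ay": 0.0,"az": 0.0},{"fingers": -0.3,"x": 0.0118,"y": 0.0367,"z": 0.0,"ax": 0.0,"ay": 0.0,"az": 0.0},{"fingers": -0.3,"x": 0.0,"y": 0.0,"z": 0.0,"ax": 0.0,"ay": 0.0,"az": 0.0},{"fingers": -0.3,"x": 0.0,"y": 0.0,"z": 0.0,"ax": 0.0,"ay": 0.0,"az": 0.0}]}}

```text
time: 23.13
ee_pos: [0.4514, 0.3895, 0.1772]
tcp_rot: [0.004, -3.139, 0.003]
force: [0.7, -0.0, -0.8]
grip_width: 0.0574
grasp_force: 0.0
```

Emit:
{"api": "arm_command", "payload": {"deltas": [{"fingers": -0.3,"x": 0.0,"y": 0.0,"z": 0.0,"ax": 0.0,"ay": 0.0,"az": 0.0},{"fingers": -0.3,"x": 0.0,"y": 0.0,"z": 0.0,"ax": 0.0,"ay": 0.0,"az": 0.0},{"fingers": -0.3,"x": 0.0,"y": 0.0,"z": 0.0,"ax": 0.0,"ay": 0.0,"az": 0.0},{"fingers": -0.3,"x": 0.0,"y": 0.0,"z": 0.0,"ax": 0.0,"ay": 0.0,"az": 0.0}]}}

```text
time: 23.47
ee_pos: [0.4541, 0.3871, 0.179]
tcp_rot: [-0.005, -3.141, 0.0]
force: [0.6, 0.4, 0.1]
grip_width: 0.0573
grasp_force: 0.0
```

```bash
cat > k.py <<'E'
import sys
from m import *
im,T=grab('wrist'); save(im,sys.argv[1]); s=env.observe(); P=cloud(im,T); B=blue(im['pixels'])
ee=np.array(s['ee_pos']); Q=P[B&~np.isnan(P[...,2])]; Q=Q[np.hypot(*(Q[:,:2]-ee[:2]).T)<.05]
print('ee',ee.round(4),'top',np.percentile(Q[:,2],99).round(4))
for lo,hi in [(.057,.064),(.05,.064),(.0,.02)]:
    r=Q[(Q[:,2]>lo)&(Q[:,2]<hi)]
    if len(r)>10: c,rad=cv2.minEnclosingCircle(r[:,:2].astype(np.float32)); print(lo,hi,len(r),'mid',((r.max(0)+r.min(0))/2)[:2].round(4),'ext',(r.max(0)-r.min(0))[:2].round(4),'circ',np.round(c,4),round(rad,4))
E
python3 k.py w13.png
```

```text
ee [0.4541 0.3872 0.1792] top 0.0633
0.057 0.064 348 mid [0.4541 0.3892] ext [0.0206 0.0207] circ [0.4544 0.3893] 0.011
0.05 0.064 375 mid [0.4541 0.3892] ext [0.0207 0.0207] circ [0.4544 0.3893] 0.011
0.0 0.02 442 mid [0.4539 0.3892] ext [0.0493 0.0497] circ [0.4541 0.3891] 0.0255
```

View pics/w13.png

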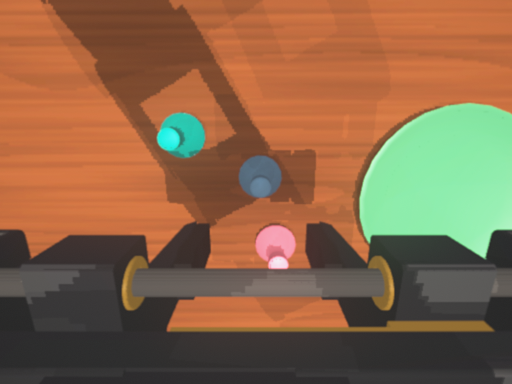

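The blue lid (260,180) stands upright under the tool, with its knob at (0.4541, 0.3892), top at 62 mm; the pink one is at (275,245) and the turquoise one at (180,135). I descend.

Emit:
{"api": "arm_command", "payload": {"deltas": [{"fingers": -0.3,"x": 0.0,"y": 0.0015,"z": 0.04,"ax": 0.0,"ay": 0.0,"az": 0.0},{"fingers": -0.3,"x": 0.0,"y": 0.0,"z": 0.04,"ax": 0.0,"ay": 0.0,"az": 0.0},{"fingers": -0.3,"x": 0.0,"y": 0.0,"z": 0.03,"ax": 0.0,"ay": 0.0,"az": 0.0},{"fingers": -0.3,"x": 0.0,"y": 0.0,"z": 0.015,"ax": 0.0,"ay": 0.0,"az": 0.0},{"fingers": -0.3,"x": 0.0,"y": 0.0,"z": 0.01,"ax": 0.0,"ay": 0.0,"az": 0.0}]}}

```text
time: 23.93
ee_pos: [0.4523, 0.3883, 0.0414]
tcp_rot: [-0.004, -3.138, 0.003]
force: [0.6, -0.1, 1.1]
grip_width: 0.0573
grasp_force: 0.0
```

Emit:
{"api": "arm_command", "payload": {"deltas": [{"fingers": -0.3,"x": 0.0,"y": 0.0,"z": 0.004,"ax": 0.0,"ay": 0.0,"az": 0.0},{"fingers": -0.3,"x": 0.0,"y": 0.0,"z": 0.0,"ax": 0.0,"ay": 0.0,"az": 0.0},{"fingers": -0.3,"x": 0.0,"y": 0.0,"z": 0.0,"ax": 0.0,"ay": 0.0,"az": 0.0},{"fingers": -0.3,"x": 0.0,"y": 0.0,"z": 0.0,"ax": 0.0,"ay": 0.0,"az": 0.0},{"fingers": -0.3,"x": 0.0,"y": 0.0,"z": 0.0,"ax": 0.0,"ay": 0.0,"az": 0.0}]}}

```text
time: 24.35
ee_pos: [0.4545, 0.3904, 0.0418]
tcp_rot: [0.002, 3.139, 0.002]
force: [0.0, 0.6, 0.4]
grip_width: 0.0573
grasp_force: 0.0
```

```bash
python3 k.py w14.png
```

```text
ee [0.4543 0.3903 0.0416] top 0.0632
0.057 0.064 1206 mid [0.4538 0.389 ] ext [0.021  0.0209] circ [0.4543 0.3893] 0.0112
0.05 0.064 1387 mid [0.4538 0.3891] ext [0.021  0.0212] circ [0.4543 0.3893] 0.0112
0.0 0.02 1272 mid [0.4516 0.3894] ext [0.0456 0.0505] circ [0.4541 0.3893] 0.0256
```

View pics/w14.png

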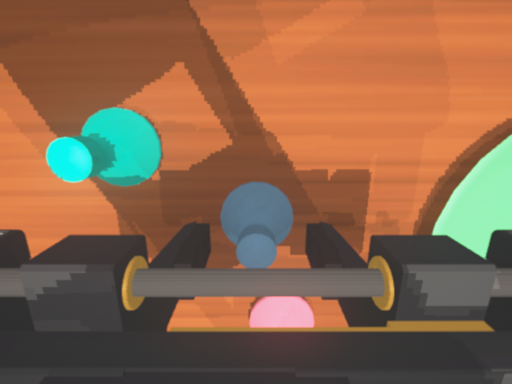

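The knob is centred between the fingers at (257,250). I lower 3.5 mm more and grip gently.

Emit:
{"api": "arm_command", "payload": {"deltas": [{"fingers": -0.3,"x": 0.0,"y": -0.001,"z": 0.0033,"ax": 0.0,"ay": 0.0,"az": 0.0},{"fingers": -0.3,"x": 0.0,"y": 0.0,"z": 0.0,"ax": 0.0,"ay": 0.0,"az": 0.0},{"fingers": -0.3,"x": 0.0,"y": 0.0,"z": 0.0,"ax": 0.0,"ay": 0.0,"az": 0.0},{"fingers": -0.3,"x": 0.0,"y": 0.0,"z": 0.0,"ax": 0.0,"ay": 0.0,"az": 0.0},{"fingers": 0.3,"x": 0.0,"y": 0.0,"z": 0.0,"ax": 0.0,"ay": 0.0,"az": 0.0}], "grip_force": 12}}

```text
time: 24.82
ee_pos: [0.4535, 0.3888, 0.0369]
tcp_rot: [-0.002, -3.142, 0.0]
force: [0.4, 0.2, -0.0]
grip_width: 0.0525
grasp_force: 0.0
```

Emit:
{"api": "arm_command", "payload": {"deltas": [{"fingers": 0.4,"x": 0.0,"y": 0.0,"z": 0.0,"ax": 0.0,"ay": 0.0,"az": 0.0},{"fingers": 0.45,"x": 0.0,"y": 0.0,"z": 0.0,"ax": 0.0,"ay": 0.0,"az": 0.0},{"fingers": 0.6,"x": 0.0,"y": 0.0,"z": 0.0,"ax": 0.0,"ay": 0.0,"az": 0.0},{"fingers": 1.0,"x": 0.0,"y": 0.0,"z": 0.0,"ax": 0.0,"ay": 0.0,"az": 0.0},{"fingers": 1.0,"x": 0.0,"y": 0.0,"z": 0.0,"ax": 0.0,"ay": 0.0,"az": 0.0}]}}

```text
time: 25.23
ee_pos: [0.4535, 0.3888, 0.0369]
tcp_rot: [0.002, 3.142, 0.0]
force: [-0.2, 0.4, 0.9]
grip_width: 0.021
grasp_force: 12.0
```

Emit:
{"api": "arm_command", "payload": {"deltas": [{"fingers": 1.0,"x": 0.0,"y": 0.0,"z": 0.0,"ax": 0.0,"ay": 0.0,"az": 0.0},{"fingers": 1.0,"x": 0.0,"y": 0.0,"z": 0.0,"ax": 0.0,"ay": 0.0,"az": 0.0},{"fingers": 1.0,"x": 0.0,"y": 0.0,"z": 0.0,"ax": 0.0,"ay": 0.0,"az": 0.0}]}}

```text
time: 25.48
ee_pos: [0.4535, 0.3888, 0.0369]
tcp_rot: [0.002, 3.142, 0.0]
force: [-0.7, 0.4, 1.0]
grip_width: 0.021
grasp_force: 12.0
```

```bash
python3 k.py w15.png
```

```text
ee [0.4535 0.3888 0.0369] top 0.0636
0.057 0.064 1144 mid [0.4519 0.3884] ext [0.0166 0.0225] circ [0.4551 0.3885] 0.0117
0.05 0.064 1359 mid [0.4526 0.3884] ext [0.0186 0.0225] circ [0.4554 0.3884] 0.0124
0.0 0.02 1062 mid [0.4415 0.3891] ext [0.0257 0.0504] circ [0.4526 0.3892] 0.0253
```

Emit:
{"api": "arm_command", "payload": {"deltas": [{"fingers": 1.0,"x": 0.0,"y": 0.0,"z": -0.015,"ax": 0.0,"ay": 0.0,"az": 0.0},{"fingers": 1.0,"x": 0.0,"y": 0.0,"z": -0.03,"ax": 0.0,"ay": 0.0,"az": 0.0},{"fingers": 1.0,"x": 0.0,"y": 0.0,"z": -0.035,"ax": 0.0,"ay": 0.0,"az": 0.0},{"fingers": 1.0,"x": 0.0,"y": 0.0,"z": -0.03,"ax": 0.0,"ay": 0.0,"az": 0.0},{"fingers": 1.0,"x": 0.0,"y": 0.0,"z": -0.02,"ax": 0.0,"ay": 0.0,"az": 0.0}], "grip_force": 15}}

```text
time: 25.95
ee_pos: [0.4544, 0.3893, 0.1702]
tcp_rot: [0.002, 3.139, 0.002]
force: [0.7, 0.5, -0.6]
grip_width: 0.0211
grasp_force: 15.0
```

Emit:
{"api": "arm_command", "payload": {"deltas": [{"fingers": 1.0,"x": -0.005,"y": -0.016,"z": 0.0,"ax": 0.0,"ay": 0.0,"az": 0.0},{"fingers": 1.0,"x": -0.01,"y": -0.032,"z": 0.0,"ax": 0.0,"ay": 0.0,"az": 0.0},{"fingers": 1.0,"x": -0.01,"y": -0.032,"z": 0.0,"ax": 0.0,"ay": 0.0,"az": 0.0},{"fingers": 1.0,"x": -0.01,"y": -0.032,"z": 0.0,"ax": 0.0,"ay": 0.0,"az": 0.0},{"fingers": 1.0,"x": -0.01,"y": -0.032,"z": 0.0,"ax": 0.0,"ay": 0.0,"az": 0.0}]}}

```text
time: 26.37
ee_pos: [0.4982, 0.2434, 0.1668]
tcp_rot: [-0.001, -3.141, 0.0]
force: [1.2, -0.2, -1.3]
grip_width: 0.0206
grasp_force: 15.0
```

Emit:
{"api": "arm_command", "payload": {"deltas": [{"fingers": 1.0,"x": -0.01,"y": -0.032,"z": 0.0,"ax": 0.0,"ay": 0.0,"az": 0.0},{"fingers": 1.0,"x": -0.01,"y": -0.032,"z": 0.0,"ax": 0.0,"ay": 0.0,"az": 0.0},{"fingers": 1.0,"x": -0.01,"y": -0.032,"z": 0.0,"ax": 0.0,"ay": 0.0,"az": 0.0},{"fingers": 1.0,"x": -0.01,"y": -0.032,"z": 0.0,"ax": 0.0,"ay": 0.0,"az": 0.0},{"fingers": 1.0,"x": -0.01,"y": -0.032,"z": 0.0,"ax": 0.0,"ay": 0.0,"az": 0.0}]}}

```text
time: 26.78
ee_pos: [0.5481, 0.083, 0.1668]
tcp_rot: [-0.002, -3.141, 0.0]
force: [0.2, -0.9, -1.0]
grip_width: 0.0209
grasp_force: 15.0
```

Emit:
{"api": "arm_command", "payload": {"deltas": [{"fingers": 1.0,"x": -0.01,"y": -0.032,"z": 0.0,"ax": 0.0,"ay": 0.0,"az": 0.0},{"fingers": 1.0,"x": -0.01,"y": -0.032,"z": 0.0,"ax": 0.0,"ay": 0.0,"az": 0.0},{"fingers": 1.0,"x": -0.01,"y": -0.032,"z": 0.0,"ax": 0.0,"ay": 0.0,"az": 0.0},{"fingers": 1.0,"x": -0.01,"y": -0.032,"z": 0.0,"ax": 0.0,"ay": 0.0,"az": 0.0},{"fingers": 1.0,"x": -0.01,"y": -0.032,"z": 0.0,"ax": 0.0,"ay": 0.0,"az": 0.0}]}}

```text
time: 27.2
ee_pos: [0.5978, -0.0771, 0.1667]
tcp_rot: [-0.002, -3.141, -0.0]
force: [-0.1, 0.4, -1.2]
grip_width: 0.0208
grasp_force: 15.0
```

Emit:
{"api": "arm_command", "payload": {"deltas": [{"fingers": 1.0,"x": -0.0043,"y": -0.0162,"z": 0.0,"ax": 0.0,"ay": 0.0,"az": 0.0},{"fingers": 1.0,"x": 0.0,"y": 0.0,"z": 0.0,"ax": 0.0,"ay": 0.0,"az": 0.0},{"fingers": 1.0,"x": 0.0,"y": 0.0,"z": 0.0,"ax": 0.0,"ay": 0.0,"az": 0.0},{"fingers": 1.0,"x": 0.0,"y": 0.0,"z": 0.012,"ax": 0.0,"ay": 0.0,"az": 0.0},{"fingers": 1.0,"x": 0.0,"y": 0.0,"z": 0.01,"ax": 0.0,"ay": 0.0,"az": 0.0}]}}

```text
time: 27.62
ee_pos: [0.6019, -0.09, 0.1442]
tcp_rot: [-0.0, 3.141, 0.0]
force: [-0.5, 0.7, -0.6]
grip_width: 0.0209
grasp_force: 15.0
```

Emit:
{"api": "arm_command", "payload": {"deltas": [{"fingers": 1.0,"x": 0.0,"y": 0.0,"z": 0.005,"ax": 0.0,"ay": 0.0,"az": 0.0},{"fingers": 1.0,"x": 0.0,"y": 0.0,"z": 0.0,"ax": 0.0,"ay": 0.0,"az": 0.0},{"fingers": 1.0,"x": 0.0,"y": 0.0,"z": 0.0,"ax": 0.0,"ay": 0.0,"az": 0.0},{"fingers": 1.0,"x": 0.0,"y": 0.0,"z": 0.0,"ax": 0.0,"ay": 0.0,"az": 0.0},{"fingers": 1.0,"x": 0.0,"y": 0.0,"z": 0.0,"ax": 0.0,"ay": 0.0,"az": 0.0}]}}

```text
time: 28.03
ee_pos: [0.6025, -0.0915, 0.1404]
tcp_rot: [0.001, 3.141, -0.001]
force: [-0.3, -0.5, -0.7]
grip_width: 0.0207
grasp_force: 15.0
```

```bash
python3 - <<'E'
from h import *
im,T=grab('side'); p=im['pixels'][120:270,230:430]; cv2.imwrite('pics/s1.png',cv2.resize(p,None,fx=4,fy=4,interpolation=cv2.INTER_CUBIC)[...,::-1])
E
python3 o.py
```

```text
{'time': 28.0833, 'joint_pos': [-0.3453, 0.356, 1.5991, -0.0, 1.1855, -1.915], 'joint_vel': [-0.0025, -0.002, -0.0028, 0.0013, 0.0011, -0.0011], 'ee_pos': [0.6025, -0.0916, 0.1405], 'tcp_rot': [0.0017, 3.1406, -0.0006], 'force': [-0.2473, -0.485, -0.568], 'torque': [0.0313, 0.0523, -0.0287], 'grasp_force': 14.9972, 'grip_width': 0.021}
```

View pics/s1.png

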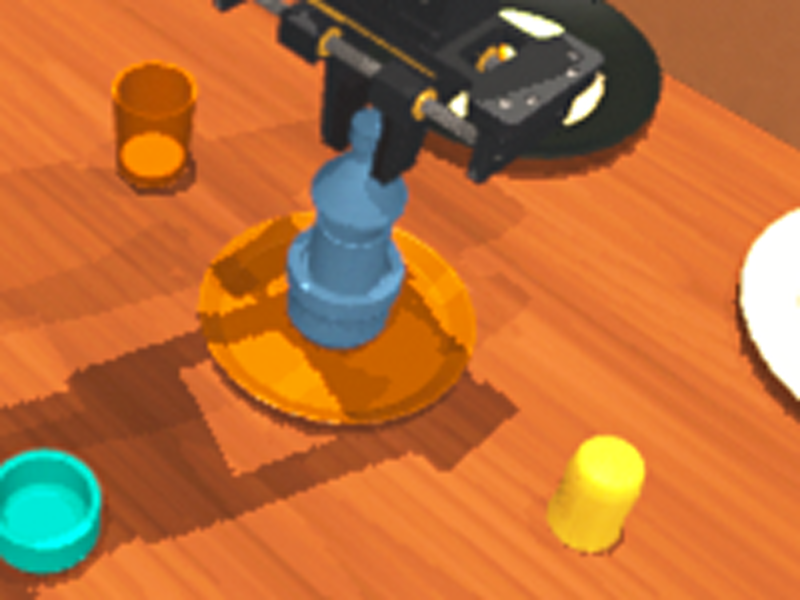

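The side crop shows the lid hanging upright just over the cup (360,190) on the straight tower; the glass and pepper pot stand. I lower it in small steps.

Emit:
{"api": "arm_command", "payload": {"deltas": [{"fingers": 1.0,"x": 0.0,"y": 0.0,"z": 0.004,"ax": 0.0,"ay": 0.0,"az": 0.0},{"fingers": 1.0,"x": 0.0,"y": 0.0,"z": 0.004,"ax": 0.0,"ay": 0.0,"az": 0.0},{"fingers": 1.0,"x": 0.0,"y": 0.0,"z": 0.003,"ax": 0.0,"ay": 0.0,"az": 0.0},{"fingers": 1.0,"x": 0.0,"y": 0.0,"z": 0.0,"ax": 0.0,"ay": 0.0,"az": 0.0},{"fingers": 1.0,"x": 0.0,"y": 0.0,"z": 0.0,"ax": 0.0,"ay": 0.0,"az": 0.0}]}}

```text
time: 28.5
ee_pos: [0.6018, -0.0916, 0.1284]
tcp_rot: [-0.002, -3.141, -0.0]
force: [-0.5, 0.3, -1.1]
grip_width: 0.021
grasp_force: 15.0
```

Emit:
{"api": "arm_command", "payload": {"deltas": [{"fingers": 1.0,"x": 0.0,"y": 0.0,"z": 0.002,"ax": 0.0,"ay": 0.0,"az": 0.0},{"fingers": 1.0,"x": 0.0,"y": 0.0,"z": 0.0,"ax": 0.0,"ay": 0.0,"az": 0.0},{"fingers": 1.0,"x": 0.0,"y": 0.0,"z": 0.0015,"ax": 0.0,"ay": 0.0,"az": 0.0},{"fingers": 1.0,"x": 0.0,"y": 0.0,"z": 0.0,"ax": 0.0,"ay": 0.0,"az": 0.0},{"fingers": 1.0,"x": 0.0,"y": 0.0,"z": 0.0,"ax": 0.0,"ay": 0.0,"az": 0.0}]}}

```text
time: 28.92
ee_pos: [0.6021, -0.0916, 0.1254]
tcp_rot: [-0.002, -3.141, -0.0]
force: [-0.0, -0.2, -0.3]
grip_width: 0.0205
grasp_force: 15.0
```

Emit:
{"api": "arm_command", "payload": {"deltas": [{"fingers": 1.0,"x": -0.0006,"y": 0.0,"z": 0.001,"ax": 0.0,"ay": 0.0,"az": 0.0},{"fingers": 1.0,"x": 0.0,"y": 0.0,"z": 0.0,"ax": 0.0,"ay": 0.0,"az": 0.0},{"fingers": 1.0,"x": 0.0,"y": 0.0,"z": 0.0005,"ax": 0.0,"ay": 0.0,"az": 0.0},{"fingers": 1.0,"x": 0.0,"y": 0.0,"z": 0.0,"ax": 0.0,"ay": 0.0,"az": 0.0},{"fingers": 1.0,"x": 0.0,"y": 0.0,"z": 0.0,"ax": 0.0,"ay": 0.0,"az": 0.0}]}}

```text
time: 29.33
ee_pos: [0.6028, -0.0916, 0.124]
tcp_rot: [0.002, 3.141, -0.0]
force: [0.3, 0.2, -0.0]
grip_width: 0.021
grasp_force: 15.0
```

Emit:
{"api": "arm_command", "payload": {"deltas": [{"fingers": 1.0,"x": 0.0,"y": 0.0,"z": 0.0004,"ax": 0.0,"ay": 0.0,"az": 0.0},{"fingers": 1.0,"x": 0.0,"y": 0.0,"z": 0.0,"ax": 0.0,"ay": 0.0,"az": 0.0},{"fingers": 0.4,"x": 0.0,"y": 0.0,"z": 0.0,"ax": 0.0,"ay": 0.0,"az": 0.0},{"fingers": 0.0,"x": 0.0,"y": 0.0,"z": 0.0,"ax": 0.0,"ay": 0.0,"az": 0.0},{"fingers": 0.0,"x": 0.0,"y": 0.0,"z": 0.0,"ax": 0.0,"ay": 0.0,"az": 0.0}]}}

```text
time: 29.75
ee_pos: [0.6027, -0.0916, 0.1234]
tcp_rot: [-0.002, -3.141, -0.0]
force: [0.5, -0.1, 0.8]
grip_width: 0.0379
grasp_force: 0.0
```

Emit:
{"api": "arm_command", "payload": {"deltas": [{"fingers": -0.2,"x": 0.0,"y": 0.0,"z": 0.0,"ax": 0.0,"ay": 0.0,"az": 0.0},{"fingers": -0.2,"x": 0.0,"y": 0.0,"z": 0.0,"ax": 0.0,"ay": 0.0,"az": 0.0},{"fingers": -0.2,"x": 0.0,"y": 0.0,"z": -0.015,"ax": 0.0,"ay": 0.0,"az": 0.0},{"fingers": -0.2,"x": 0.0,"y": 0.0,"z": -0.03,"ax": 0.0,"ay": 0.0,"az": 0.0},{"fingers": -0.2,"x": 0.0,"y": 0.0,"z": -0.03,"ax": 0.0,"ay": 0.0,"az": 0.0}]}}

```text
time: 30.17
ee_pos: [0.6016, -0.0912, 0.1978]
tcp_rot: [-0.002, -3.138, -0.002]
force: [0.6, 0.1, 0.1]
grip_width: 0.0528
grasp_force: 0.0
```

Emit:
{"api": "arm_command", "payload": {"deltas": [{"fingers": -0.2,"x": 0.02,"y": 0.0,"z": -0.01,"ax": 0.0,"ay": 0.0,"az": 0.0},{"fingers": -0.2,"x": 0.035,"y": 0.0,"z": 0.0,"ax": 0.0,"ay": 0.0,"az": 0.0},{"fingers": -0.2,"x": 0.035,"y": 0.0,"z": 0.0,"ax": 0.0,"ay": 0.0,"az": 0.0},{"fingers": -0.2,"x": 0.0,"y": 0.0,"z": 0.0,"ax": 0.0,"ay": 0.0,"az": 0.0},{"fingers": -0.2,"x": 0.0,"y": 0.0,"z": 0.0,"ax": 0.0,"ay": 0.0,"az": 0.0}]}}

```text
time: 30.58
ee_pos: [0.5113, -0.0912, 0.2085]
tcp_rot: [-0.003, -3.141, -0.0]
force: [-0.0, -1.2, 0.9]
grip_width: 0.0528
grasp_force: 0.0
```

```bash
python3 q.py
python3 - <<'E'
from h import *
im,T=grab('side'); P=cloud(im,T); p=im['pixels'][120:270,230:430]; cv2.imwrite('pics/s2.png',cv2.resize(p,None,fx=4,fy=4,interpolation=cv2.INTER_CUBIC)[...,::-1])
from m import blue
Q=P[blue(im['pixels'])]; Q=Q[np.hypot(Q[:,0]-.603,Q[:,1]+.0915)<.045]
for lo,hi in [(.01,.04),(.044,.058),(.066,.09),(.094,.104),(.135,.15)]:
    r=Q[(Q[:,2]>lo)&(Q[:,2]<hi)]; print(lo,hi,len(r),'y mid',((r.max(0)+r.min(0))/2).round(4),'ext',(r.max(0)-r.min(0)).round(4))
E
python3 o.py
```

```text
side 4495 ztop 0.5065 mid [ 0.4325 -0.1249] ext [0.1117 0.0566]
side 1017 ztop 0.1394 mid [ 0.541  -0.1304] ext [0.1274 0.0938]
0.01 0.04 150 y mid [ 0.5919 -0.0996  0.0246] ext [0.0394 0.0436 0.029 ]
0.044 0.058 244 y mid [ 0.5986 -0.0925  0.051 ] ext [0.0595 0.0632 0.0139]
0.066 0.09 124 y mid [ 0.5969 -0.0959  0.0775] ext [0.0333 0.0352 0.023 ]
0.094 0.104 121 y mid [ 0.5983 -0.0937  0.099 ] ext [0.0429 0.0467 0.0097]
0.135 0.15 36 y mid [ 0.5973 -0.0924  0.1422] ext [0.0123 0.0196 0.0124]
{'time': 30.7333, 'joint_pos': [-0.4046, 0.0904, 1.7707, 0.0001, 1.2787, -1.974], 'joint_vel': [0.0021, 0.0155, -0.0089, 0.0003, 0.0003, -0.0006], 'ee_pos': [0.5139, -0.0919, 0.2091], 'tcp_rot': [0.0022, 3.1399, -0.0009], 'force': [-0.6344, -0.1406, -0.7256], 'torque': [0.0387, -0.0255, 0.0166], 'grasp_force': 0.0, 'grip_width': 0.0528}
```

View pics/s2.png

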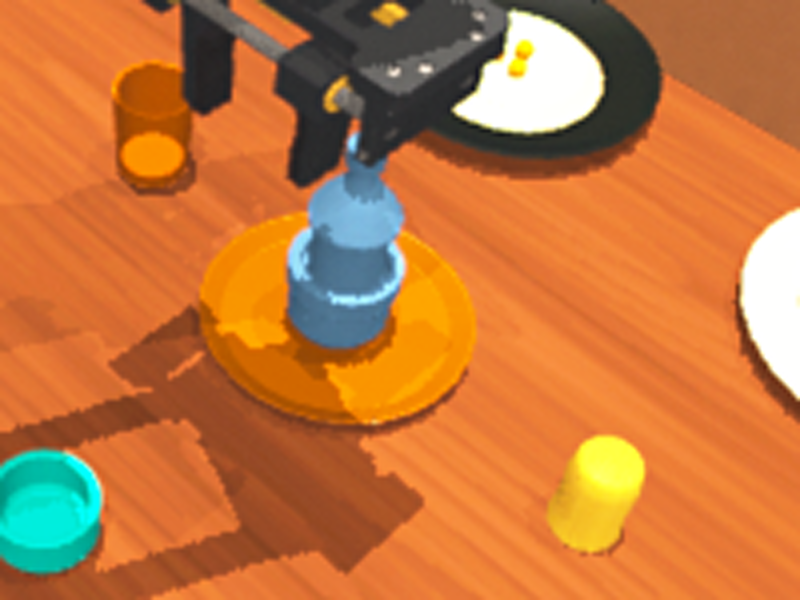

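The tower is upright and complete: bands align at (350,240), the knob top measures about 148 mm against the expected 149, and the gripper is clear. I hand in the job.

```bash
python3 -c "
from workcell import env
print(env.close_job())"
```

```text
the job is handed in; nothing more can be done
None
```

The blue dip tower (bowl, saucer, cup, lid) stands upright and seated mid-plate, the gripper is clear, and I handed the job in at about 31 s; the hand-in returned no verdict.

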